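# Set up a carton tray, pack the adapters and hang the tag

## Robot

A 7-joint arm with a two-finger parallel gripper is mounted at the origin on the work surface. World frame = base frame: x ahead of the robot, y to its left, z up, the work surface at z = 0. Lengths are in m, angles in rad, forces in N, time in s.
With the tool pointing down it reaches from about 0.35 to 0.9 m from the base axis. Payload 8.1 kg.
Tool frame: the origin (TCP) lies between the finger pads; the fingertips stand ahead of it and the grasp point (between the pads) lies 11 mm behind it (r.finger_overhang is the z of the fingertips in the tool frame, in m); z points along the fingers, y is the direction in which the jaws open and shut (so a half turn about z gives the same grasp; the last joint's range is limited). The gripper opens to 92 mm and grips with 3 to 60 N. Pads are 19 mm wide; open, the fingers measure 130 mm over their backs; the gripper's body (75 mm by 190 mm) begins 47 mm behind the grasp point.
Start: joints at [-1.448, 0.434, 0.025, 1.573, -0.012, 1.134, -0.075], TCP at [0.14, 0.609, 0.235] pointing down, gripper open.
Joint ranges: [-2.62, 2.62], [-0.44, 2.09], [-1.27, 1.32], [0.08, 2.57], [-1.32, 4.46], [0.12, 2], [-2.74, 2.74]. Speed limits (rad/s): [2.22, 2.22, 3.01, 3.01, 3.14, 3.14, 3.14].

## Interface

Orientations are given as a rotation vector (axis times angle).
In Python, from station import r gives the robot as it stands.
- The arm moves only by the shell command python3 -m creep 'ROWS' [FORCE]. ROWS is a JSON object of lists of equal length, an entry for each row: "offset": the shift along the tool's x, y, z in m, a list of three; "dr": the turn, a rotation vector about the tool's x, y, z in rad, a list of three; "jaw": the closure, from 0 (fully open) to 1 (shut). A call has 1 to 10 rows; each row is the pose to reach, as a shift and turn from the pose measured when the call began, along the tool's axes at that moment; what a row does not reach only later rows make up. A row lasts 1/8 s, in which the tool goes at most 62.5 mm and 10.7 degrees, less where a joint would pass 70% of its speed; a pose out of reach is approached as far as the arm can. A call with a gripper value outside its range is refused whole. The fingers move at their own pace and stop on an object; FORCE is the grip in N (left out, the last holds). Time passes only in rows, so rows that repeat a pose let the fingers close. It gives the time, the measured TCP pose, the force and the opening at its end, in the units of the state.
- r.observe(): the state, without advancing time (a new reading comes with each control period).
- r.get_image(name): name is "side" or "top"; returns the picture (420x560x3 uint8, red, green, blue); there is no depth.
- r.camera_info(name): a dict with "fov_y" (degrees; the focal length in pixels is half the picture's height over the tangent of half this angle, whatever the lens; pixels are square), "cx", "cy" (the principal point, pixels), "position" and "orientation" of the camera in the world. Camera axes: x right, y up, looking along -z (the intrinsics and any distortion apply to the point x, -y, -z); pixel columns grow to the right and rows downward; lengths in m; the calibration is good to about 2 mm. A picture is of the moment at which its call begins. camera_info takes no time and is no camera call.
- r.finish_job(): hands the job in, once; it reports no verdict.
The state is a dict: "time": time; "joint_positions": joint angles; "dq": joint speeds; "effort": joint torques, N m; "position": TCP position; "tcp_rot": TCP orientation; "ft_force": force on the tool from outside, world axes, zero at the start; "moment": the same for the moment, N m; "width": finger opening in m.
Only numpy, scipy, OpenCV 4.12 (cv2) and the standard library are available. Lean on these libraries where they do the work, as an engineer would, in place of code of your own. Each camera call takes 0.05 s, during which the arm holds its last target.

## Task

Set up the carton tray by raising all four of its panels until they stand straight up, then put every power adapter into it, each lying flat on the tray's bottom with none on top of another. When they are all packed, lift the red tag out of its grey holder and leave it hanging by its hole on the peg of the yellow tag stand. The panels must still stand upright at the end; leave the bin, screwdriver, tape and mug where they are.

Things in the scene. Friction and masses are not known exactly. Their poses are not given: they have to be found in the camera images.
- tray: Brown cardboard tray blank, fixed on a 24 mm high aluminium forming nest. Origin on the table under the centre of the tray; z up; x and y along its sides. Bottom sheet 145 mm (x) by 190 mm (y), 4 mm thick, its upper face 28 mm above the table. Four hinged panels 4 mm thick, 50 mm high; upright they enclose 141 x 186 mm, tops 76 mm above the table.
- panel_near (a joint): Angle of the robot-side (-x) panel (tray frame): 0 its low stop, leaning outward 0.3 rad up from flat; 1.27 upright; 1.36 upper stop; starts at 0.15 to 0.55. The hinge line is 26 mm above the table at the tray's x = -72.5 mm; the panel is 180 mm long along it. Stiff crease (0.06 N m), stays put. Push its outer edge inward and upward along its arc, 1 to 4 N (low down, a level push jams).
- panel_near_edge (a point): Middle of the free edge of the robot-side (-x) panel, 50 mm from its hinge line.
- panel_far (a joint): Angle of the far (+x) panel (tray frame): 0 its low stop, leaning outward 0.3 rad up from flat; 1.27 upright; 1.36 upper stop; starts at 0.15 to 0.55. The hinge line is 26 mm above the table at the tray's x = 72.5 mm; the panel is 180 mm long along it. Stiff crease (0.06 N m), stays put. Push its outer edge inward and upward along its arc, 1 to 4 N (low down, a level push jams).
- panel_far_edge (a point): Middle of the free edge of the far (+x) panel, 50 mm from its hinge line.
- panel_left (a joint): Angle of the +y panel (tray frame): 0 its low stop, leaning outward 0.3 rad up from flat; 1.27 upright; 1.36 upper stop; starts at 0.15 to 0.55. The hinge line is 26 mm above the table at the tray's y = 95 mm; the panel is 135 mm long along it. Stiff crease (0.06 N m), stays put. Push its outer edge inward and upward along its arc, 1 to 4 N (low down, a level push jams).
- panel_left_edge (a point): Middle of the free edge of the +y panel, 50 mm from its hinge line.
- panel_right (a joint): Angle of the -y panel (tray frame): 0 its low stop, leaning outward 0.3 rad up from flat; 1.27 upright; 1.36 upper stop; starts at 0.15 to 0.55. The hinge line is 26 mm above the table at the tray's y = -95 mm; the panel is 135 mm long along it. Stiff crease (0.06 N m), stays put. Push its outer edge inward and upward along its arc, 1 to 4 N (low down, a level push jams).
- panel_right_edge (a point): Middle of the free edge of the -y panel, 50 mm from its hinge line.
- adapter1: Black plug-in power adapter, a loose block 46 x 34 x 28 mm (x, y, z), 90 g, small brass pins at its +x end (look only). Origin at the centre of the block. Two to four of the four are present; the others read None.
- adapter2: Black plug-in power adapter, a loose block 46 x 34 x 28 mm (x, y, z), 90 g, small brass pins at its +x end (look only). Origin at the centre of the block. Two to four of the four are present; the others read None.
- adapter3: Black plug-in power adapter, a loose block 46 x 34 x 28 mm (x, y, z), 90 g, small brass pins at its +x end (look only). Origin at the centre of the block. Two to four of the four are present; the others read None.
- adapter4: Black plug-in power adapter, a loose block 46 x 34 x 28 mm (x, y, z), 90 g, small brass pins at its +x end (look only). Origin at the centre of the block. Two to four of the four are present; the others read None.
- tag: Red tag, rigid plate 60 mm wide (y), 6 mm thick (x), with a white grip head 40 mm wide, 12 mm thick, on top from 86 to 120 mm above its lower edge. Origin mid lower edge, z up along the tag. 80 g. It stands upright, loose in the grey holder's slot, lower edge 6 mm above the table; lift it straight up 40 mm to clear the holder.
- tag_hole (a point): Centre of the square 26 x 26 mm hole through the tag (axis along the tag's x), 55 mm above its lower edge. The tag is the same front and back.
- holder: Grey plastic tag holder, fixed, foot 70 x 90 mm, 40 mm high, with a slot along its y, 34 mm deep, 8 mm wide and 64 mm long. Origin under its centre.
- stand: Tag stand, fixed: black foot, yellow post 14 x 20 mm and 167 mm high, whose near face lies at x = 36 mm of this frame. Origin on the table under the middle of the peg; its x points from the peg's tip towards the post.
- stand_peg (a point): Point on the axis of the steel peg, 160 mm above the table. Peg 8 mm in diameter, runs along the stand's x, its free tip 32 mm from here in -x, joining the post at 36 mm in +x; it slopes up towards its tip by 0.17 rad.
- bluebin: Blue plastic bin 110 x 120 x 50 mm, loose; a bystander to leave alone.
- screwdriver: Orange screwdriver lying on the bench, loose; a bystander to leave alone.
- tape: Yellow tape roll, 90 mm across, 25 mm high, loose; a bystander to leave alone.
- mug: White mug, 76 mm across, 90 mm high, loose; a bystander to leave alone.
There are look-alikes about, which are no part of the job. What is shaped like the adapter3 but purple or white is not meant.

How it is judged:
On the way, in this order (a step that is already met when the one before it is completed fails the run):
1. all four panels stand upright (value of joint each of panel_near, panel_far, panel_left, panel_right above 1.1 rad), for 0.2 s.
2. every adapter rests on the bottom of the erected tray (all of step 1 and x of adapter1 in the frame of tray between -0.075 and 0.075 m and y of adapter1 in the frame of tray between -0.097 and 0.097 m and z of each of adapter1, adapter2, adapter3, adapter4 in the frame of tray below 0.05 m and x of adapter2 in the frame of tray between -0.075 and 0.075 m and y of adapter2 in the frame of tray between -0.097 and 0.097 m and x of adapter3 in the frame of tray between -0.075 and 0.075 m and y of adapter3 in the frame of tray between -0.097 and 0.097 m and x of adapter4 in the frame of tray between -0.075 and 0.075 m and y of adapter4 in the frame of tray between -0.097 and 0.097 m), for 0.2 s.
3. the tag hangs on the peg (x of tag_hole in the frame of stand between -0.03 and 0.04 m and y of tag_hole in the frame of stand between -0.012 and 0.012 m and z of tag_hole in the frame of stand between 0.135 and 0.168 m and angle between tag's own z axis and vertical below 0.35 rad), for 0.2 s.
At the end, for the whole second after the job is handed in: Panels at 1.10 rad or more (80 degrees from flat); every adapter present between them, its centre under 50 mm above the table; tag on the peg: hole centre within 12 mm sideways, -30 to 40 mm along the stand's x, 135 to 168 mm up, tag within 0.35 rad of upright. Adapters and tag at rest (all of step 2 and all of step 3 and linear speed of each of adapter1, adapter2, adapter3, adapter4, tag below 0.02 m/s); the robot touches nothing.
It fails at once if the bluebin is moved more than 5 cm (distance of bluebin from where it was at the start of the episode above 0.05 m).
It fails at once if the screwdriver is moved more than 5 cm (distance of screwdriver from where it was at the start of the episode above 0.05 m).
It fails at once if the tape is moved more than 5 cm (distance of tape from where it was at the start of the episode above 0.05 m).
It fails at once if the mug is moved more than 5 cm (distance of mug from where it was at the start of the episode above 0.05 m).
Of adapter1, adapter2, adapter3, adapter4 only 2 to 4 are there at a start; the rules pass over those that are not, and their reading is None.
At some moment in a run one of adapter1, adapter2, adapter3, adapter4 may be knocked a few centimetres aside while the robot is not near it.
It also fails if it takes over 210 s, if anything falls off the work surface, if the arm or the gripper's body presses on something with over 40 N, if the wrist force passes 120 N, or if a joint passes its speed limit or range.

## Working session

There is one attempt and no reset: what is moved stays moved. The work goes in short steps, Python scripts to look and compute and a shell command to move; the robot and the scene stay as the last step left them, time stands still between calls to the robot, and variables do not carry over. Pictures are saved under pics/ and viewed, and the job is handed in when it is done.

```bash
ls; mkdir -p pics; python3 - <<'E'
from station import r
import cv2
for n in ("side","top"):
    im=r.get_image(n); cv2.imwrite(f"pics/{n}0.png",im[:,:,::-1]); print(n,r.camera_info(n))
o=r.observe(); print({k:o[k] for k in("time","position","tcp_rot","width","ft_force")}, r.finger_overhang)
E
```

```text
pics
side {'fov_y': 48.22436741060363, 'cx': 286.04440851503824, 'cy': 208.55837503269782, 'position': array([ 0.21866653, -1.04714223,  0.78476804]), 'orientation': array([ 0.99001351, -0.12638636, -0.24395491])}
top {'fov_y': 53.10539948559408, 'cx': 278.5770489635063, 'cy': 212.02923829309006, 'position': array([ 0.27337266, -0.03579851,  1.23433315]), 'orientation': array([ 0.15051583, -0.14177435, -1.59056896])}
{'time': 0.1, 'position': array([0.13989599, 0.60866923, 0.23403128]), 'tcp_rot': array([-3.54115734e-01, -3.12153696e+00,  2.26599788e-03]), 'width': 0.09193972894040478, 'ft_force': array([-0.08120778,  0.6022183 , -0.49682326])} 0.008
```

View pics/side0.png

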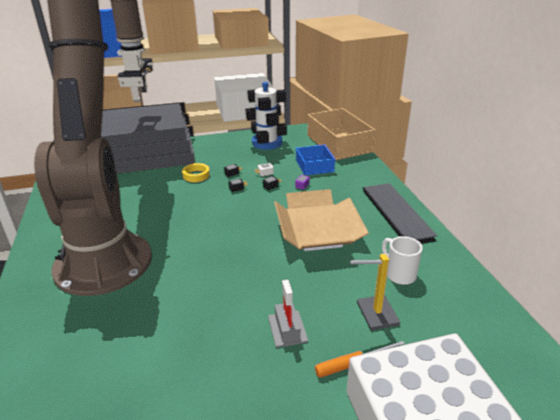

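View pics/top0.png

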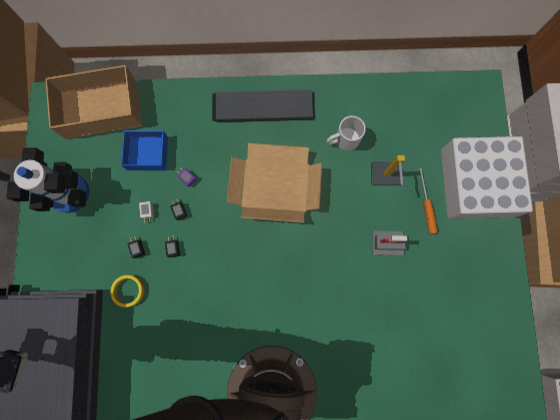

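The top view shows three black blocks with brass pins, at (178,210), (136,248) and (172,248). The look-alikes are white at (146,210) and purple at (187,177). The black parts on the blue tower at (60,185) belong to the background. The tray is at (276,183), the holder at (389,243), and the stand at (388,173). I'll crop these areas to check.

```bash
cat > h.py <<'E'
import numpy as np, cv2
from scipy.spatial.transform import Rotation as R
from station import r
def cam(n):
    c=r.camera_info(n); f=210/np.tan(np.radians(c["fov_y"])/2)
    return c,f,R.from_rotvec(c["orientation"]).as_matrix(),np.array(c["position"])
def ray(n,u,v):
    c,f,M,p=cam(n); d=M@np.array([(u-c["cx"])/f,-(v-c["cy"])/f,-1.]); return p,d/np.linalg.norm(d)
def on(n,u,v,z):
    p,d=ray(n,u,v); return p+d*(z-p[2])/d[2]
def proj(n,P):
    c,f,M,p=cam(n); q=M.T@(np.asarray(P,float)-p); return np.array([c["cx"]-f*q[0]/q[2],c["cy"]+f*q[1]/q[2]])
def tri(a,b):
    p1,d1=ray("top",*a);p2,d2=ray("side",*b)
    A=np.array([d1,-d2]).T; s=np.linalg.lstsq(A,p2-p1,rcond=None)[0]
    q1=p1+s[0]*d1;q2=p2+s[1]*d2; return (q1+q2)/2,np.linalg.norm(q1-q2)
def save(n,name,x0,y0,x1,y1,k,im=None):
    if im is None: im=r.get_image(n)
    cv2.imwrite("pics/"+name,cv2.resize(im[y0:y1,x0:x1,::-1],None,fx=k,fy=k,interpolation=cv2.INTER_CUBIC)); return im
def st():
    o=r.observe(); M=R.from_rotvec(o["tcp_rot"]).as_matrix(); return o["position"],M,o
def delta(P,yaw=None):
    "offset+dr in tool frame to reach world P with jaw y axis at world yaw, pointing down"
    p,M,o=st(); off=M.T@(np.asarray(P)-p)
    if yaw is None: yaw=np.arctan2(M[1,1],M[0,1])
    best=None
    for k in(0,np.pi):
        y=np.array([np.cos(yaw+k),np.sin(yaw+k),0]);z=np.array([0,0,-1.]);x=np.cross(y,z)
        T=np.array([x,y,z]).T; dr=R.from_matrix(M.T@T).as_rotvec()
        if best is None or np.linalg.norm(dr)<np.linalg.norm(best): best=dr
    print("t",o["time"],"p",p.round(4),"off",off.round(4),"dr",best.round(3)); return off,best
E
python3 - <<'E'
from h import *
im=cv2.imread("pics/top0.png")[:,:,::-1]
save("top","c1.png",100,130,340,300,3.3,im)
im=cv2.imread("pics/side0.png")[:,:,::-1]
save("side","c2.png",170,130,430,340,3,im)
for n,u,v,z in [("top",178,210,.028),("top",136,248,.028),("top",172,248,.028),("top",276,183,.028),("top",389,243,.04),("top",145,150,.05),("top",127,291,.02)]: print(u,v,on(n,u,v,z).round(3))
E
```

```text
178 210 [0.513 0.263 0.028]
136 248 [0.405 0.382 0.028]
172 248 [0.402 0.278 0.028]
276 183 [ 0.587 -0.026  0.028]
389 243 [ 0.4   -0.344  0.04 ]
145 150 [0.692 0.358 0.05 ]
127 291 [0.284 0.405 0.02 ]
```

View pics/c1.png

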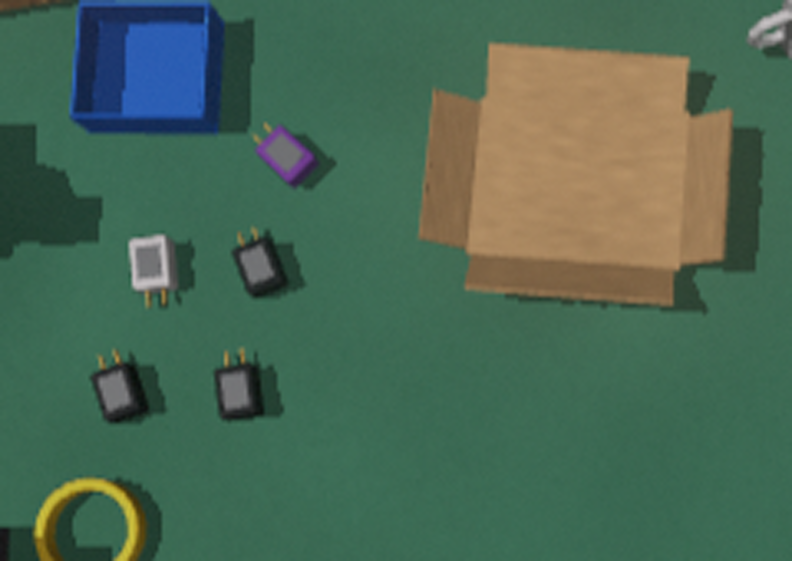

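View pics/c2.png

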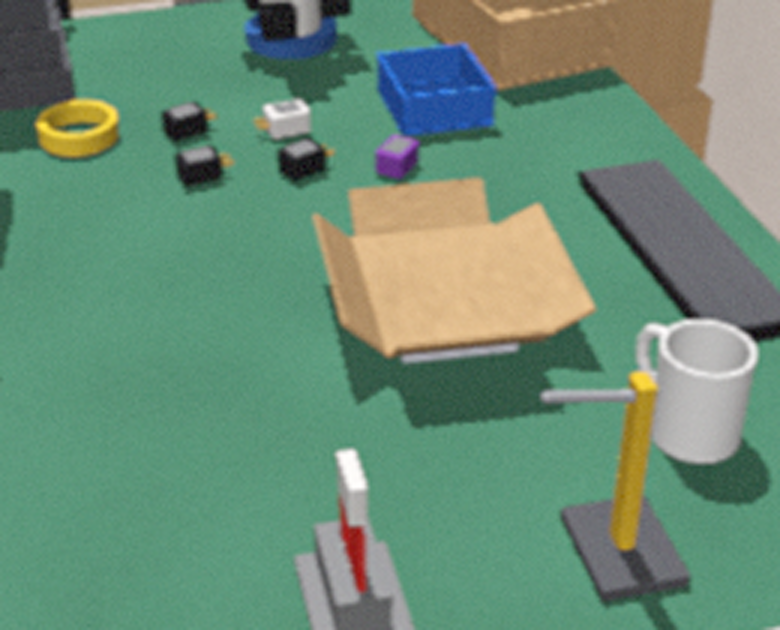

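```bash
python3 - <<'E'
from h import *
im=cv2.imread("pics/top0.png")[:,:,::-1]
save("top","c3.png",220,130,340,235,6.5,im)
im=cv2.imread("pics/side0.png")[:,:,::-1]
save("side","c4.png",265,180,385,260,6.5,im)
for c in [(468,250),(681,268),(484,97),(688,112)]:
    print(on("top",c[0]/3.3+100,c[1]/3.3+130,.026).round(4))
E
```

```text
[0.5217 0.0756 0.026 ]
[ 0.5005 -0.1131  0.026 ]
[0.6631 0.0599 0.026 ]
[ 0.6441 -0.1247  0.026 ]
```

View pics/c3.png

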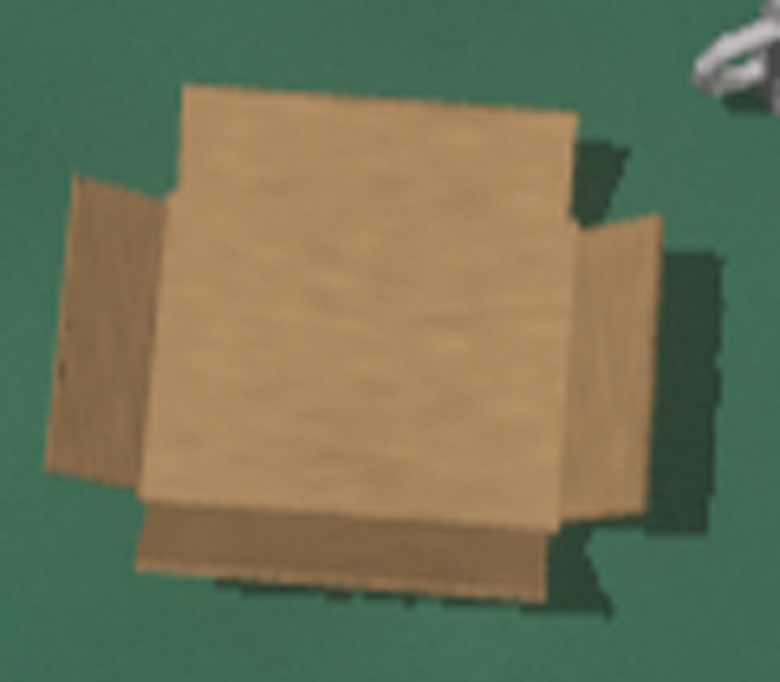

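View pics/c4.png

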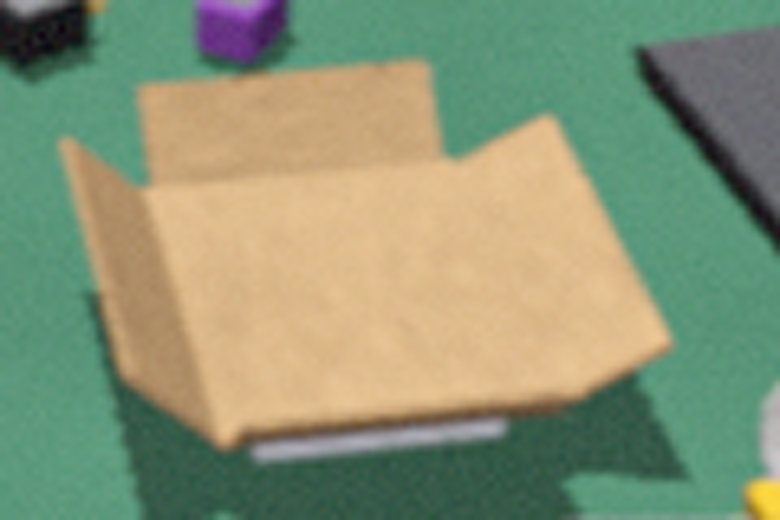

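```bash
python3 - <<'E'
from h import *
T=lambda u,v:(u/6.5+220,v/6.5+130)
S=lambda u,v:(u/6.5+265,v/6.5+180)
C=[on("top",*T(*p),.027) for p in [(140,500),(560,528),(575,225),(165,197)]]
print(np.round(C,4)); c=np.mean(C,0)
NL,NR,FR,FL=C
xa=(FL-NL+FR-NR)[:2]; ya=(NL-NR+FL-FR)[:2]
print(np.linalg.norm(NL-NR),np.linalg.norm(FL-FR),np.linalg.norm(FL-NL),np.linalg.norm(FR-NR))
yaw1=np.arctan2(xa[1],xa[0]);yaw2=np.arctan2(-ya[0],ya[1]);print(yaw1,yaw2,c)
for nm,a,b in [("nearL",(135,570),(62,140)),("nearR",(545,600),(122,378)),("farL",(183,87),(550,115)),("farR",(578,115),(672,345)),("leftN",(45,470),(140,87)),("leftF",(76,175),(428,62))]:
    print(nm,*tri(T(*a),S(*b)))
E
```

```text
[[ 0.518   0.0764  0.027 ]
 [ 0.5003 -0.1125  0.027 ]
 [ 0.6417 -0.1245  0.027 ]
 [ 0.6601  0.0637  0.027 ]]
0.18965796466463275 0.1890976529330322 0.14261981273273766 0.1418590364282796
-0.08669202730519213 -0.09538381070767629 [ 0.58000843 -0.02420616  0.027     ]
nearL [0.4815246  0.07543472 0.06127518] 0.0030900382114596096
nearR [ 0.46288563 -0.10273451  0.06068698] 0.0011807812441911533
farL [0.7060201  0.05285797 0.05045573] 0.002950777567408713
farR [ 0.68837502 -0.12647993  0.04928611] 0.0031686738765744206
leftN [0.52803452 0.11501283 0.0582167 ] 0.003583301004573482
leftF [0.66335682 0.10084957 0.05797632] 0.003585260913205291
```

```bash
python3 - <<'E'
from h import *
im=cv2.imread("pics/top0.png")[:,:,::-1]
save("top","c5.png",320,100,450,270,4.5,im)
im=cv2.imread("pics/side0.png")[:,:,::-1]
save("side","c6.png",260,225,430,350,4.6,im)
E
```

```text
(no output)
```

View pics/c5.png

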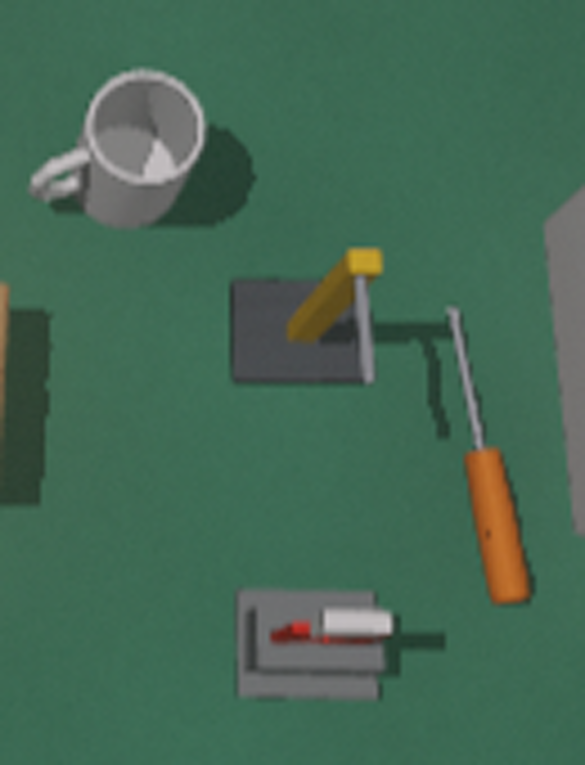

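View pics/c6.png

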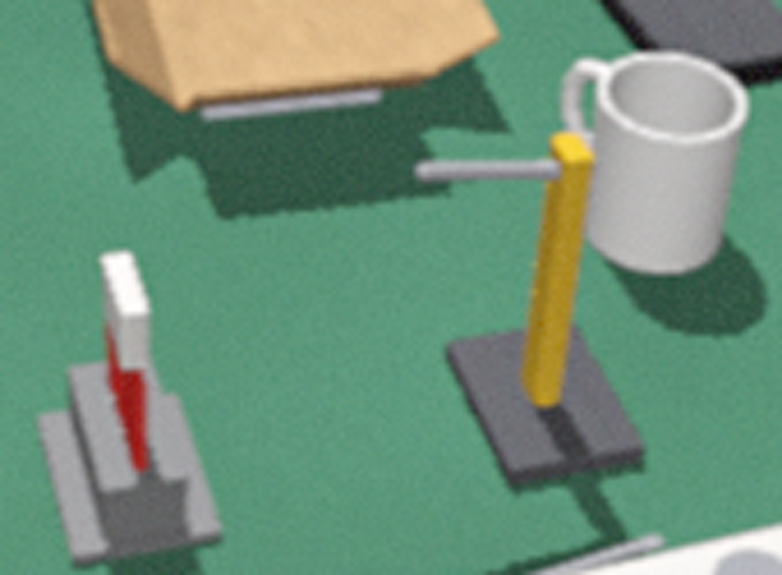

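```bash
python3 - <<'E'
from h import *
T=lambda u,v:(u/4.5+320,v/4.5+100)
S=lambda u,v:(u/4.6+260,v/4.6+225)
print("tip",tri(T(369,379),S(419,171)))
print("base",tri(T(361,280),S(555,169)))
print("posttop",on("top",*T(365,261),.167))
print("postside",on("side",*S(572,146),.167))
print("posttop corners",[on("top",*T(*p),.167).round(4) for p in[(349,250),(381,250),(347,274),(381,274)]])
print("stand foot",[on("top",*T(*p),.01).round(4) for p in[(233,280),(232,382),(372,384)]])
print("head top",on("top",*T(358,621),.126),"ends",on("top",*T(323,621),.126),on("top",*T(392,622),.126))
print("head side topface",on("side",*S(118,258),.126))
print("holder foot",[on("top",*T(*p),.01).round(4) for p in[(238,592),(236,697),(379,699),(375,592)]])
print("mug rim",on("top",*T(146,127),.09),"handle",on("top",*T(35,188),.05))
print("tape",on("top",127,291,.02))
E
```

```text
tip (array([ 0.54001048, -0.35668499,  0.16560025]), np.float64(0.0006462657106408535))
base (array([ 0.60434252, -0.36024038,  0.15499484]), np.float64(0.0030536463721757023))
posttop [ 0.61064407 -0.35940747  0.167     ]
postside [ 0.61299555 -0.36012511  0.167     ]
posttop corners [array([ 0.6176, -0.3506,  0.167 ]), array([ 0.6171, -0.3693,  0.167 ]), array([ 0.603 , -0.3483,  0.167 ]), array([ 0.6025, -0.3681,  0.167 ])]
stand foot [array([ 0.6493, -0.3174,  0.01  ]), array([ 0.5788, -0.3122,  0.01  ]), array([ 0.575, -0.405,  0.01 ])]
head top [ 0.40332608 -0.35058687  0.126     ] ends [ 0.40384013 -0.33004976  0.126     ] [ 0.40223642 -0.37048402  0.126     ]
head side topface [ 0.40676197 -0.33369699  0.126     ]
holder foot [array([ 0.4379, -0.307 ,  0.01  ]), array([ 0.3696, -0.3012,  0.01  ]), array([ 0.3661, -0.3931,  0.01  ]), array([ 0.4356, -0.396 ,  0.01  ])]
mug rim [ 0.72776401 -0.25018071  0.09      ] handle [ 0.70330189 -0.18246147  0.05      ]
tape [0.28356557 0.40525508 0.02      ]
```

```bash
cat >> h.py <<'E'
TC=np.array([.580,-.0245]); TY=-0.094
def tw(x,y,z):
    c,s=np.cos(TY),np.sin(TY); return np.array([TC[0]+c*x-s*y,TC[1]+s*x+c*y,z])
def wt(P):
    c,s=np.cos(TY),np.sin(TY); d=np.asarray(P)[:2]-TC; return np.array([c*d[0]+s*d[1],-s*d[0]+c*d[1],P[2]])
JY=np.pi/2+TY
E
python3 -c "
from h import *
delta(tw(-.14,0,.15),JY); print(st()[1].round(3))"
```

```text
t 0.1 p [0.1399 0.6087 0.234 ] off [-0.432  -0.5368  0.0849] dr [-0.001  0.    -0.132]
[[-0.975  0.224 -0.   ]
 [ 0.224  0.975 -0.001]
 [-0.    -0.001 -1.   ]]
```

```bash
python3 -m creep '{"offset":[[-0.02,-0.03,0],[-0.06,-0.08,0],[-0.1,-0.13,0],[-0.14,-0.18,0],[-0.18,-0.23,0],[-0.22,-0.28,0],[-0.26,-0.33,0],[-0.3,-0.38,0],[-0.34,-0.43,0],[-0.37,-0.46,0]],"dr":[[0,0,0],[0,0,-0.02],[0,0,-0.04],[0,0,-0.06],[0,0,-0.08],[0,0,-0.1],[0,0,-0.12],[0,0,-0.132],[0,0,-0.132],[0,0,-0.132]],"jaw":[1,1,1,1,1,1,1,1,1,1]}' 10; python3 -c "
from h import *
delta(tw(-.14,0,.06),JY)"
```

```text
time: 1.35
position: [0.3977, 0.0752, 0.2348]
tcp_rot: [0.148, 3.138, -0.002]
ft_force: [0.3, 1.2, 0.3]
width: 0.0007
t 1.35 p [0.3977 0.0752 0.2348] off [-0.0509 -0.082   0.1749] dr [-0.001  0.    -0.001]
```

```bash
python3 -m creep '{"offset":[[-0.02,-0.04,0.03],[-0.051,-0.082,0.08],[-0.051,-0.082,0.13],[-0.051,-0.082,0.18],[-0.051,-0.082,0.207],[-0.051,-0.082,0.207]],"dr":[[0,0,0],[0,0,0],[0,0,0],[0,0,0],[0,0,0],[0,0,0]],"jaw":[1,1,1,1,1,1]}'; python3 - <<'E'
from h import *
print(wt(st()[0]))
save("side","a1.png",240,150,400,270,5)
E
```

```text
time: 2.1
position: [0.4392, -0.0117, 0.0264]
tcp_rot: [-0.149, -3.134, 0.003]
ft_force: [0.1, 0.7, 0.7]
width: 0.0005
[-0.141425   -0.00052389  0.02642697]
```

View pics/a1.png

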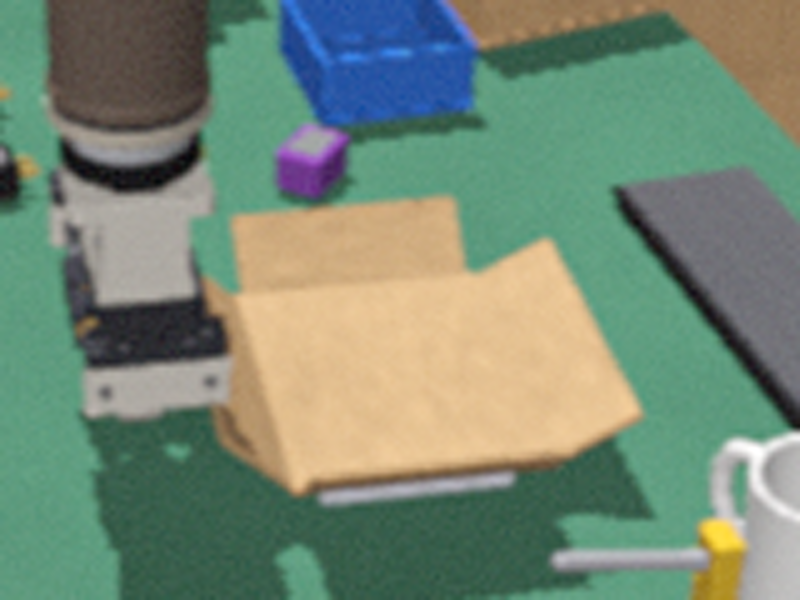

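```bash
python3 -m creep '{"offset":[[-0.01,0,0],[-0.02,0,0],[-0.025,0,-0.004],[-0.03,0,-0.009],[-0.035,0,-0.014],[-0.04,0,-0.018],[-0.045,0,-0.021],[-0.05,0,-0.024],[-0.053,0,-0.026],[-0.055,0,-0.028]],"dr":[[0,0,0],[0,0,0],[0,0,0],[0,0,0],[0,0,0],[0,0,0],[0,0,0],[0,0,0],[0,0,0],[0,0,0]],"jaw":[1,1,1,1,1,1,1,1,1,1]}'; python3 - <<'E'
from h import *
print(wt(st()[0]))
save("side","a2.png",240,150,400,270,5)
E
```

```text
time: 3.4
position: [0.4951, -0.0169, 0.0556]
tcp_rot: [-0.149, -3.136, 0.002]
ft_force: [-1.0, 0.6, -0.8]
width: 0.0002
[-0.08524873 -0.00042533  0.05560438]
```

View pics/a2.png

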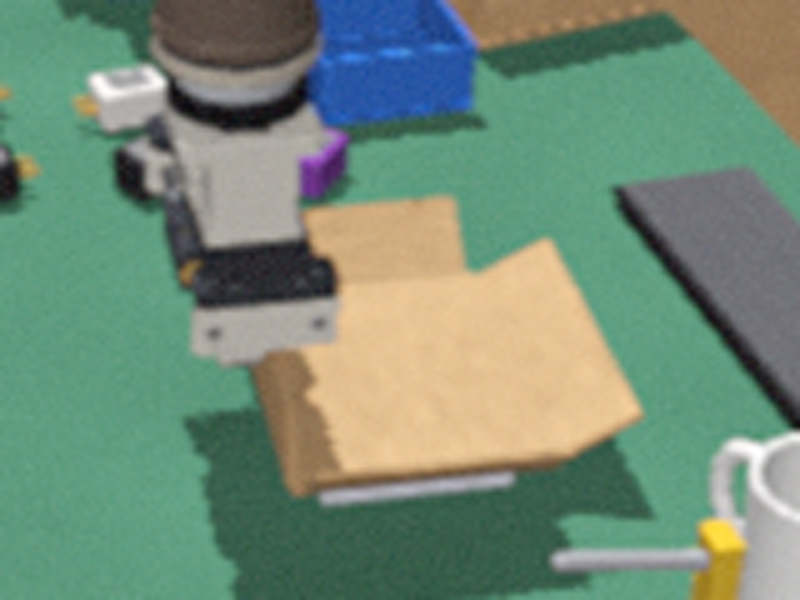

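```bash
python3 -m creep '{"offset":[[-0.002,0,0],[-0.003,0,0],[-0.003,0,0]],"dr":[[0,0,0],[0,0,0],[0,0,0]],"jaw":[1,1,1]}'; python3 - <<'E'
from h import *
print(wt(st()[0]))
E
```

```text
time: 3.82
position: [0.4983, -0.0172, 0.0558]
tcp_rot: [-0.149, -3.136, 0.002]
ft_force: [-1.5, 0.7, 2.2]
width: 0.0009
[-0.08204093 -0.00041685  0.05578753]
```

```bash
python3 -m creep '{"offset":[[0.012,0,0],[0.012,0,-0.04],[0.0,0,-0.09],[-0.05,0,-0.1],[-0.1,0,-0.1],[-0.15,0,-0.1],[-0.2,0,-0.1],[-0.236,0,-0.09],[-0.236,0,-0.04],[-0.236,0,-0.03]],"dr":[[0,0,0],[0,0,0],[0,0,0],[0,0,0],[0,0,0],[0,0,0],[0,0,0],[0,0,0],[0,0,0],[0,0,0]],"jaw":[1,1,1,1,1,1,1,1,1,1]}'; python3 - <<'E'
from h import *
print(wt(st()[0]))
delta(tw(.152,0,.023),JY)
save("side","a3.png",240,130,400,270,5)
E
```

```text
time: 5.08
position: [0.7305, -0.0392, 0.0815]
tcp_rot: [-0.149, -3.13, 0.002]
ft_force: [-0.7, 0.3, 0.3]
width: 0.0007
[ 0.15123119 -0.00046077  0.08150062]
t 5.075 p [ 0.7305 -0.0392  0.0815] off [-0.0012  0.0006  0.0585] dr [-0.002 -0.008 -0.001]
```

View pics/a3.png

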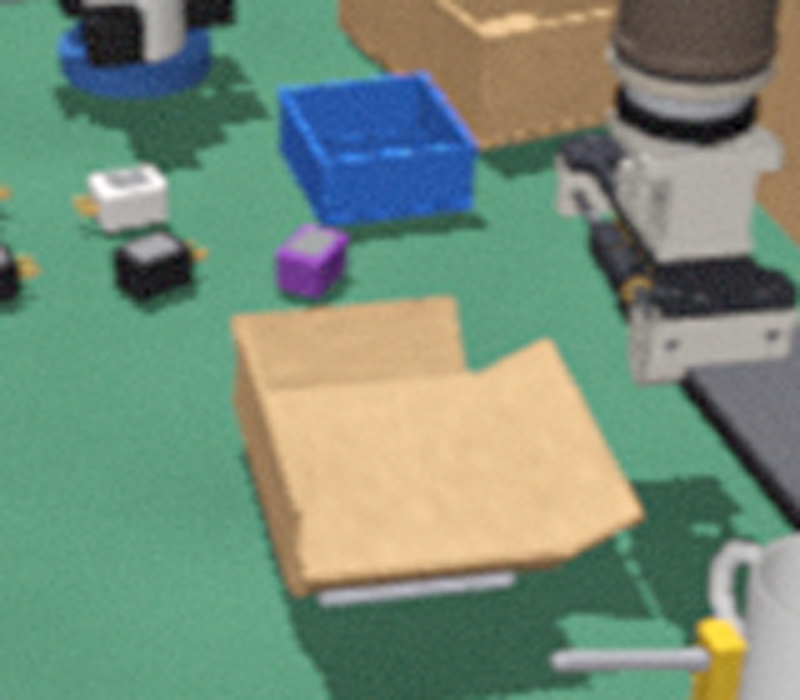

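```bash
python3 -m creep '{"offset":[[0,0,0.03],[0,0,0.058],[0,0,0.058]],"dr":[[0,0,0],[0,0,0],[0,0,0]],"jaw":[1,1,1]}'; python3 - <<'E'
from h import *
print(wt(st()[0]))
E
```

```text
time: 5.5
position: [0.7293, -0.0389, 0.024]
tcp_rot: [-0.149, -3.129, 0.002]
ft_force: [-0.3, 0.0, -0.1]
width: -0.0001
[ 0.15003587 -0.00033081  0.02399964]
```

```bash
python3 -m creep '{"offset":[[0.018,0,0],[0.022,0,-0.004],[0.026,0,-0.011],[0.03,0,-0.017],[0.035,0,-0.023],[0.041,0,-0.028],[0.047,0,-0.031],[0.053,0,-0.033],[0.06,0,-0.035],[0.065,0,-0.036]],"dr":[[0,0,0],[0,0,0],[0,0,0],[0,0,0],[0,0,0],[0,0,0],[0,0,0],[0,0,0],[0,0,0],[0,0,0]],"jaw":[1,1,1,1,1,1,1,1,1,1]}'; python3 - <<'E'
from h import *
print(wt(st()[0]))
save("side","a4.png",240,130,400,270,5)
E
```

```text
time: 6.75
position: [0.6645, -0.0327, 0.0606]
tcp_rot: [-0.149, -3.129, 0.002]
ft_force: [2.6, 0.3, -1.9]
width: 0.0007
[ 0.08493473 -0.0002307   0.0606118 ]
```

View pics/a4.png

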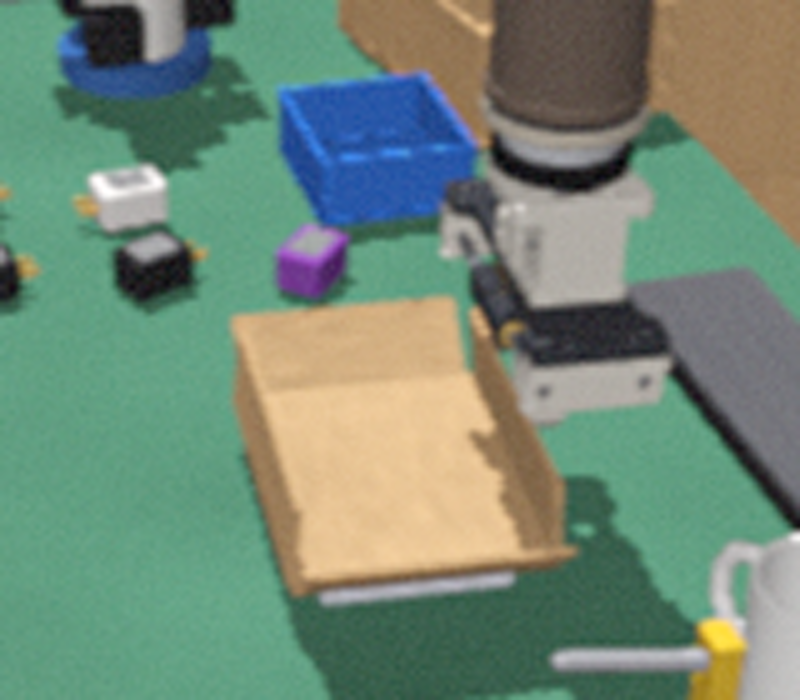

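```bash
python3 -m creep '{"offset":[[0.003,0,0],[0.003,0,0],[-0.012,0,0],[-0.012,0,-0.04],[-0.012,0.03,-0.08],[0.02,0.08,-0.08],[0.05,0.13,-0.08],[0.082,0.175,-0.07],[0.082,0.178,-0.03],[0.082,0.178,0.02]],"dr":[[0,0,0],[0,0,0],[0,0,0],[0,0,0],[0,0,0],[0,0,0],[0,0,0],[0,0,0],[0,0,0],[0,0,0]],"jaw":[1,1,1,1,1,1,1,1,1,1]}'; python3 - <<'E'
from h import *
print(wt(st()[0]))
delta(tw(0,.178,.026),JY)
E
```

```text
time: 8.05
position: [0.5994, 0.1542, 0.0411]
tcp_rot: [-0.145, -3.13, -0.0]
ft_force: [0.7, -0.2, -0.3]
width: 0.0005
[0.00254845 0.17969177 0.04108473]
t 8.05 p [0.5994 0.1542 0.0411] off [ 0.0024 -0.0017  0.0151] dr [-0.    -0.008  0.001]
```

```bash
python3 -m creep '{"offset":[[0,0,0.015],[0,-0.015,0.015],[0,-0.024,0.013],[0,-0.029,0.007],[0,-0.034,0.001],[0,-0.04,-0.004],[0,-0.046,-0.008],[0,-0.052,-0.011],[0,-0.058,-0.013],[0,-0.063,-0.015]],"dr":[[0,0,0],[0,0,0],[0,0,0],[0,0,0],[0,0,0],[0,0,0],[0,0,0],[0,0,0],[0,0,0],[0,0,0]],"jaw":[1,1,1,1,1,1,1,1,1,1]}'; python3 - <<'E'
from h import *
print(wt(st()[0]))
save("side","a5.png",240,130,400,270,5)
save("top","a5t.png",220,130,340,235,5)
E
```

```text
time: 9.3
position: [0.5935, 0.091, 0.0561]
tcp_rot: [-0.145, -3.13, 0.0]
ft_force: [0.6, 0.1, -0.5]
width: 0.0005
[0.00256361 0.11622183 0.05607077]
```

View pics/a5.png

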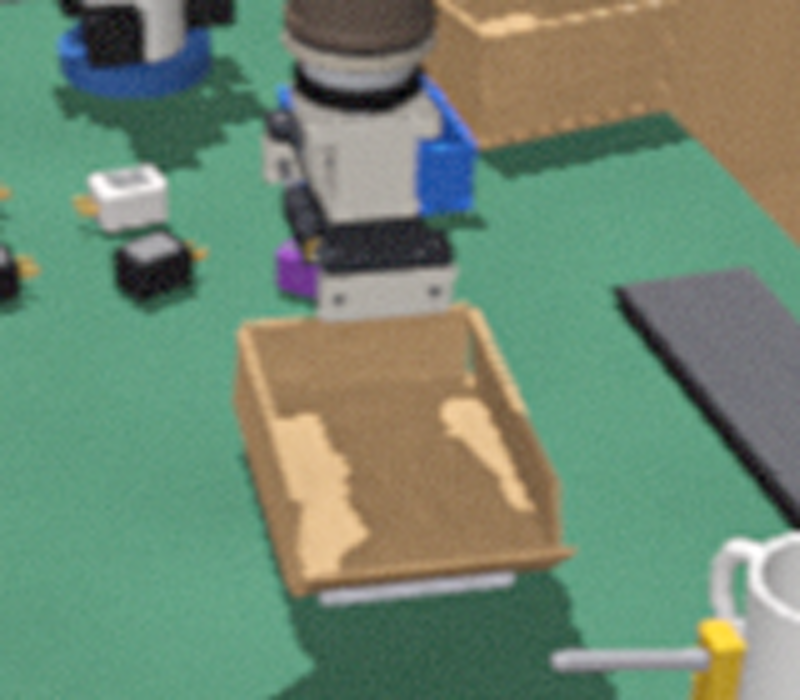

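View pics/a5t.png

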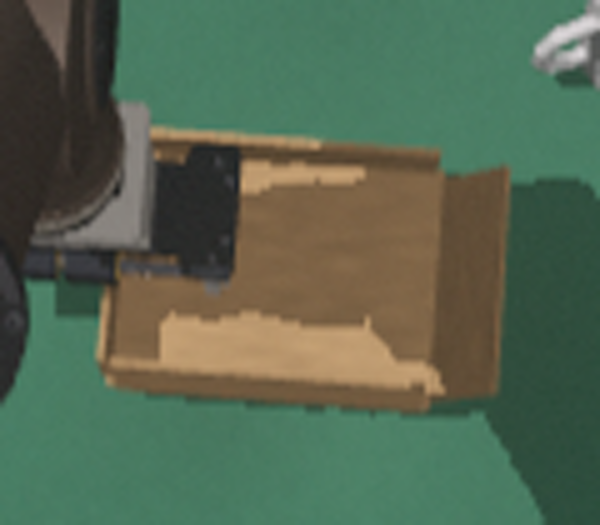

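```bash
python3 -m creep '{"offset":[[0,-0.002,0],[0,-0.004,0],[0,-0.004,0]],"dr":[[0,0,0],[0,0,0],[0,0,0]],"jaw":[1,1,1]}'; python3 - <<'E'
from h import *
print(wt(st()[0]))
T=lambda u,v:(u/6.5+220,v/6.5+130)
for z in (.04,.045,.05,.055): print(z,wt(on("top",*T(653,363),z)))
E
```

```text
time: 9.78
position: [0.5933, 0.0867, 0.0562]
tcp_rot: [-0.146, -3.13, 0.0]
ft_force: [0.7, 1.1, -0.8]
width: 0.0003
[0.00277361 0.11194048 0.0561877 ]
0.04 [ 0.00468737 -0.13180697  0.04      ]
0.045 [ 0.00339418 -0.13142275  0.045     ]
0.05 [ 0.00210099 -0.13103853  0.05      ]
0.055 [ 0.00080779 -0.1306543   0.055     ]
```

```bash
python3 -m creep '{"offset":[[0,0.012,0],[0,0.012,-0.05],[0,0,-0.1],[0,-0.05,-0.1],[0,-0.1,-0.1],[0,-0.15,-0.1],[0,-0.2,-0.1],[0,-0.25,-0.1],[0,-0.293,-0.1],[0,-0.293,-0.06]],"dr":[[0,0,0],[0,0,0],[0,0,0],[0,0,0],[0,0,0],[0,0,0],[0,0,0],[0,0,0],[0,0,0],[0,0,0]],"jaw":[1,1,1,1,1,1,1,1,1,1]}'; python3 - <<'E'
from h import *
print(wt(st()[0]))
delta(tw(0,-.180,.026),JY)
E
```

```text
time: 11.02
position: [0.5678, -0.2105, 0.1188]
tcp_rot: [-0.156, -3.136, 0.007]
ft_force: [0.4, 1.4, -0.1]
width: 0.0003
[ 0.00528747 -0.1863354   0.1188296 ]
t 11.025 p [ 0.5678 -0.2105  0.1188] off [0.0052 0.0067 0.0928] dr [-0.004 -0.001 -0.005]
```

```bash
python3 -m creep '{"offset":[[0.005,0.005,0.05],[0.005,0.007,0.092],[0.005,0.02,0.092],[0.005,0.03,0.09],[0.005,0.036,0.084],[0.005,0.041,0.079],[0.005,0.047,0.074],[0.005,0.053,0.07],[0.005,0.059,0.067],[0.005,0.065,0.064]],"dr":[[0,0,0],[0,0,0],[0,0,0],[0,0,0],[0,0,0],[0,0,0],[0,0,0],[0,0,0],[0,0,0],[0,0,0]],"jaw":[1,1,1,1,1,1,1,1,1,1]}'; python3 -m creep '{"offset":[[0,0.005,-0.001],[0,0.007,-0.002],[0,0.007,-0.002]],"dr":[[0,0,0],[0,0,0],[0,0,0]],"jaw":[1,1,1]}';python3 - <<'E'
from h import *
print(wt(st()[0]))
E
```

```text
time: 12.28
position: [0.5689, -0.1451, 0.0545]
tcp_rot: [-0.156, -3.136, 0.006]
ft_force: [-0.4, -0.7, -0.6]
width: 0.0002
time: 12.65
position: [0.5694, -0.1377, 0.0564]
tcp_rot: [-0.155, -3.135, 0.006]
ft_force: [0.6, 0.5, 0.3]
width: 0.0005
[ 4.30909737e-05 -1.13736847e-01  5.64177220e-02]
```

```bash
python3 -m creep '{"offset":[[0,0.002,0],[0,0.002,0],[0,-0.015,0],[0,-0.015,-0.05],[0.03,0.03,-0.12],[0.06,0.09,-0.15],[0.09,0.15,-0.15],[0.12,0.21,-0.15],[0.15,0.27,-0.15],[0.15,0.3,-0.15]],"dr":[[0,0,0],[0,0,0],[0,0,0],[0,0,0],[0,0,0],[0,0,0],[0,0,0],[0,0,0],[0,0,0],[0,0,0]],"jaw":[1,1,1,1,0.8,0.6,0.5,0.3,0.3,0.3]}'; python3 - <<'E'
from h import *
print(st()[0])
save("side","b1.png",220,130,380,270,5)
save("top","b1t.png",100,130,340,300,3.3)
E
```

```text
time: 13.9
position: [0.4512, 0.1666, 0.206]
tcp_rot: [-0.158, -3.135, 0.005]
ft_force: [0.9, 0.7, 0.8]
width: 0.0557
[0.45120452 0.16662571 0.20602998]
```

View pics/b1.png

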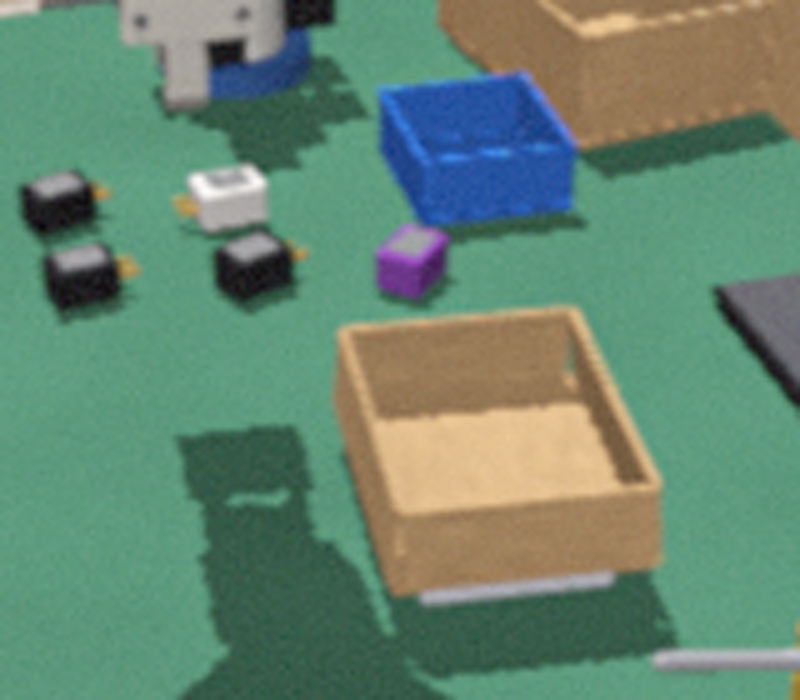

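View pics/b1t.png

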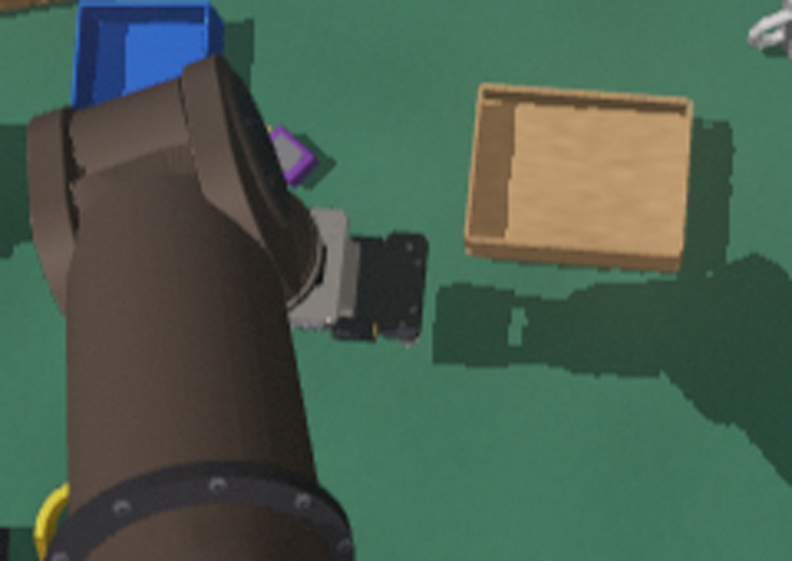

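```bash
python3 - <<'E'
from h import *
im=cv2.imread("pics/top0.png")
x0,y0,x1,y1=110,190,200,265
k=8
big=cv2.resize(im[y0:y1,x0:x1],None,fx=k,fy=k,interpolation=cv2.INTER_CUBIC)
hsv=cv2.cvtColor(big,cv2.COLOR_BGR2HSV)
m=((hsv[...,1]<50)&(hsv[...,2]>85)&(hsv[...,2]<170)).astype(np.uint8)*255
m=cv2.morphologyEx(m,cv2.MORPH_OPEN,np.ones((13,13)))
for c in cv2.findContours(m,cv2.RETR_EXTERNAL,cv2.CHAIN_APPROX_NONE)[0]:
    if cv2.contourArea(c)<1500: continue
    rc=cv2.minAreaRect(c); bx=cv2.boxPoints(rc)
    W=np.array([on("top",p[0]/k+x0-.44,p[1]/k+y0-.44,.028) for p in bx])
    e=[W[1]-W[0],W[2]-W[1]]; L=max(e,key=np.linalg.norm)
    print((np.array(rc[0])/k+[x0,y0]).round(1),"ctr",W.mean(0).round(4),[round(np.linalg.norm(v),4) for v in e],"yaw",round(float(np.arctan(L[1]/L[0])),3))
for n,(u,v) in {"A":(258,247),"B":(58,185),"C":(82,258)}.items():
    print(n,on("side",u/5+220,v/5+130,.028).round(4))
E
```

```text
[171.1 248.4] ctr [0.4026 0.2815 0.028 ] [np.float64(0.0222), np.float64(0.031)] yaw 0.149
[134.7 248.5] ctr [0.4048 0.3866 0.028 ] [np.float64(0.0226), np.float64(0.0313)] yaw 0.352
[177.7 210.2] ctr [0.5142 0.2649 0.028 ] [np.float64(0.0226), np.float64(0.0306)] yaw 0.372
[145.  209.2] ctr [0.5197 0.3608 0.028 ] [np.float64(0.0236), np.float64(0.0319)] yaw 0.098
A [0.5189 0.2624 0.028 ]
B [0.4068 0.3837 0.028 ]
C [0.405  0.2791 0.028 ]
```

```bash
python3 -c "
from h import *
delta([.516,.264,.012],np.pi/2+.37)"
```

```text
t 14.0 p [0.4505 0.1726 0.2055] off [-0.0577  0.0972  0.1932] dr [-0.001 -0.003 -0.46 ]
```

```bash
python3 -m creep '{"offset":[[-0.02,0.03,0.03],[-0.04,0.065,0.07],[-0.0577,0.097,0.1],[-0.0577,0.097,0.12],[-0.0577,0.097,0.12]],"dr":[[0,0,-0.15],[0,0,-0.3],[0,0,-0.45],[0,0,-0.46],[0,0,-0.46]],"jaw":[0.3,0.3,0.3,0.3,0.3]}'; python3 - <<'E'
from h import *
delta([.516,.264,.012],np.pi/2+.37)
save("side","b2.png",220,130,340,220,6)
E
```

```text
time: 14.62
position: [0.516, 0.2619, 0.0836]
tcp_rot: [0.575, -3.082, 0.004]
ft_force: [-0.7, 0.1, 0.5]
width: 0.0644
t 14.625 p [0.516  0.2619 0.0836] off [-0.0013  0.002   0.0716] dr [-0.001 -0.007 -0.001]
```

View pics/b2.png

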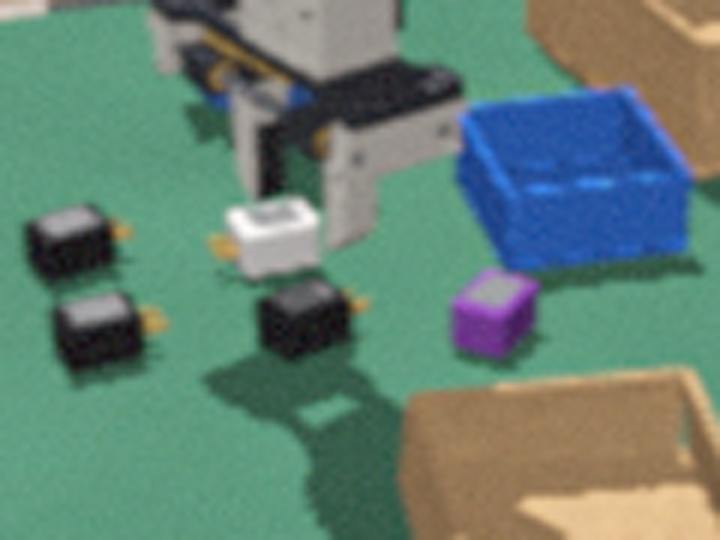

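```bash
python3 -m creep '{"offset":[[-0.001,0.002,0.03],[-0.001,0.002,0.06],[-0.001,0.002,0.0715],[-0.001,0.002,0.0715],[-0.001,0.002,0.0715],[-0.001,0.002,0.0715],[-0.001,0.002,0.0715],[-0.001,0.002,0.0715]],"dr":[[0,0,0],[0,0,0],[0,0,0],[0,0,0],[0,0,0],[0,0,0],[0,0,0],[0,0,0]],"jaw":[0.3,0.3,0.3,0.3,0.7,0.8,0.8,0.8]}' 20; python3 -c "
from h import *
print(st()[0])"
```

```text
time: 15.68
position: [0.5166, 0.2645, 0.0139]
tcp_rot: [0.575, -3.084, 0.002]
ft_force: [-0.5, 0.2, 3.9]
width: 0.0339
[0.51662549 0.26450825 0.01387946]
```

```bash
python3 -m creep '{"offset":[[0,0,-0.03],[0,0,-0.08],[0,0,-0.13],[0,0,-0.13]],"dr":[[0,0,0],[0,0,0],[0,0,0],[0,0,0]],"jaw":[0.8,0.8,0.8,0.8]}'; python3 -c "
from h import *
delta(tw(.035,0,.14),JY)"
```

```text
time: 16.18
position: [0.5194, 0.2657, 0.1477]
tcp_rot: [-0.575, 3.086, 0.002]
ft_force: [-0.2, 0.4, -1.2]
width: 0.0337
t 16.175 p [0.5194 0.2657 0.1477] off [ 0.0166 -0.3082  0.0073] dr [0.002 0.002 0.462]
```

```bash
python3 -m creep '{"offset":[[0.002,-0.04,0],[0.005,-0.09,0],[0.008,-0.14,0],[0.01,-0.19,0],[0.013,-0.24,0],[0.016,-0.29,0],[0.0166,-0.308,0],[0.0166,-0.308,0.007],[0.0166,-0.308,0.007]],"dr":[[0,0,0.1],[0,0,0.2],[0,0,0.3],[0,0,0.4],[0,0,0.462],[0,0,0.462],[0,0,0.462],[0,0,0.462],[0,0,0.462]],"jaw":[0.8,0.8,0.8,0.8,0.8,0.8,0.8,0.8,0.8]}'; python3 -c "
from h import *
delta(tw(.035,0,.043),JY)"
```

```text
time: 17.3
position: [0.6137, -0.0252, 0.1389]
tcp_rot: [-0.144, -3.137, -0.005]
ft_force: [0.8, 0.9, -0.8]
width: 0.0339
t 17.3 p [ 0.6137 -0.0252  0.1389] off [-0.0015 -0.0027  0.0959] dr [ 0.003 -0.001  0.002]
```

```bash
python3 -m creep '{"offset":[[0,-0.002,0.04],[0,-0.002,0.075],[0,-0.002,0.09],[0,-0.002,0.0955],[0,-0.002,0.0955],[0,-0.002,0.0955],[0,-0.002,0.0955],[0,-0.002,0.05],[0,-0.002,0]],"dr":[[0,0,0],[0,0,0],[0,0,0],[0,0,0],[0,0,0],[0,0,0],[0,0,0],[0,0,0],[0,0,0]],"jaw":[0.8,0.8,0.8,0.8,0.8,0.48,0.48,0.48,0.48]}'; python3 - <<'E'
from h import *
delta([.404,.280,.2],np.pi/2+.149)
save("side","b3.png",210,130,370,270,5)
E
```

```text
time: 18.42
position: [0.6131, -0.0273, 0.1399]
tcp_rot: [-0.144, -3.136, -0.004]
ft_force: [0.7, 0.6, -0.1]
width: 0.0478
t 18.425 p [ 0.6131 -0.0273  0.1399] off [ 0.2365  0.287  -0.0588] dr [ 0.003 -0.002 -0.241]
```

View pics/b3.png

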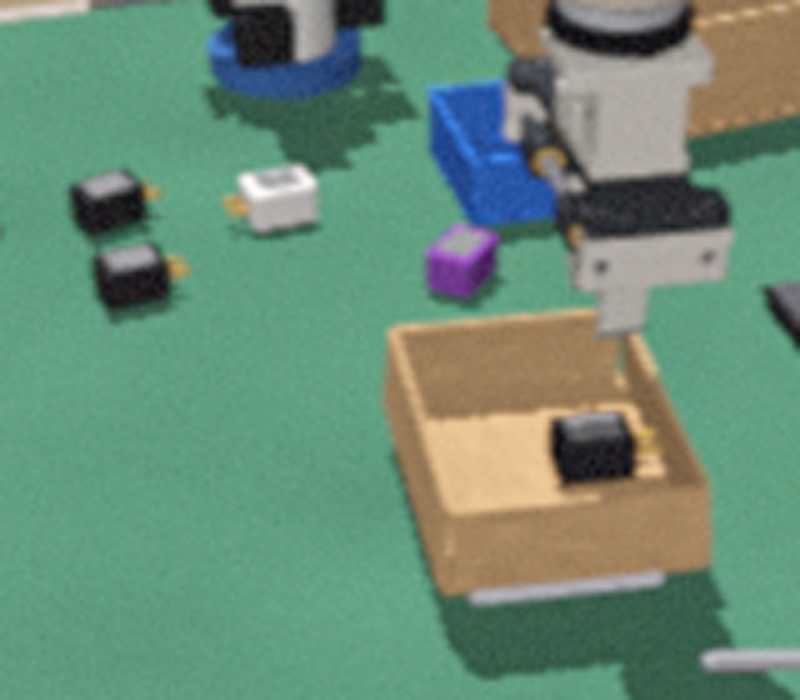

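```bash
python3 -m creep '{"offset":[[0.01,0.01,-0.03],[0.05,0.05,-0.05],[0.085,0.1,-0.05],[0.12,0.145,-0.05],[0.16,0.19,-0.03],[0.2,0.24,0],[0.2365,0.287,0.03],[0.2365,0.287,0.05],[0.2365,0.287,0.05]],"dr":[[0,0,0],[0,0,-0.05],[0,0,-0.1],[0,0,-0.15],[0,0,-0.2],[0,0,-0.241],[0,0,-0.241],[0,0,-0.241],[0,0,-0.241]],"jaw":[0.3,0.3,0.3,0.3,0.3,0.3,0.3,0.3,0.3]}'; python3 - <<'E'
from h import *
delta([.404,.280,.012],np.pi/2+.149)
save("side","b4.png",200,130,360,270,5)
E
```

```text
time: 19.6
position: [0.4067, 0.2799, 0.0955]
tcp_rot: [-0.236, 3.127, 0.002]
ft_force: [1.2, -0.3, 0.8]
width: 0.0644
t 19.6 p [0.4067 0.2799 0.0955] off [0.0031 0.0005 0.0835] dr [0.001 0.006 0.002]
```

View pics/b4.png

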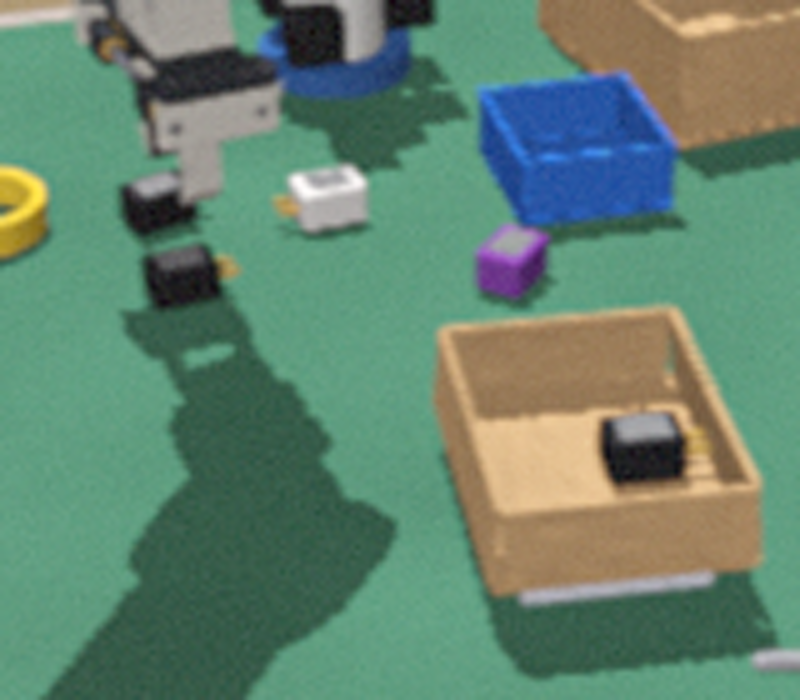

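```bash
python3 -m creep '{"offset":[[0.003,0,0.03],[0.003,0,0.06],[0.003,0,0.083],[0.003,0,0.0835],[0.003,0,0.0835],[0.003,0,0.0835],[0.003,0,0.0835],[0.003,0,0.0835],[0.003,0,0.04],[0.003,0,-0.02]],"dr":[[0,0,0],[0,0,0],[0,0,0],[0,0,0],[0,0,0],[0,0,0],[0,0,0],[0,0,0],[0,0,0],[0,0,0]],"jaw":[0.3,0.3,0.3,0.3,0.7,0.8,0.8,0.8,0.8,0.8]}' 20; python3 -c "
from h import *
delta(tw(-.035,.05,.15),JY)"
```

```text
time: 20.9
position: [0.404, 0.2779, 0.1167]
tcp_rot: [-0.233, 3.128, -0.001]
ft_force: [0.2, 1.6, -0.5]
width: 0.0335
t 20.9 p [0.404  0.2779 0.1167] off [-0.1075 -0.2682 -0.0325] dr [-0.     0.005  0.243]
```

```bash
python3 -m creep '{"offset":[[-0.01,-0.02,-0.032],[-0.03,-0.07,-0.032],[-0.05,-0.12,-0.032],[-0.07,-0.17,-0.032],[-0.09,-0.22,-0.032],[-0.1075,-0.268,-0.032],[-0.1075,-0.268,-0.032],[-0.1075,-0.268,-0.032]],"dr":[[0,0,0.05],[0,0,0.1],[0,0,0.15],[0,0,0.2],[0,0,0.243],[0,0,0.243],[0,0,0.243],[0,0,0.243]],"jaw":[0.8,0.8,0.8,0.8,0.8,0.8,0.8,0.8]}'; python3 -c "
from h import *
delta(tw(-.035,.05,.043),JY)"
```

```text
time: 21.9
position: [0.5493, 0.0291, 0.1493]
tcp_rot: [0.148, 3.134, 0.0]
ft_force: [-0.2, 1.0, -1.2]
width: 0.034
t 21.9 p [0.5493 0.0291 0.1493] off [-0.0002 -0.0005  0.1063] dr [ 0.     0.004 -0.001]
```

```bash
python3 -m creep '{"offset":[[0,-0.006,0.04],[0,-0.006,0.08],[0,-0.006,0.1],[0,-0.006,0.1065],[0,-0.006,0.1065],[0,-0.006,0.1065],[0,-0.006,0.1065],[0,-0.006,0.06],[0,-0.006,0]],"dr":[[0,0,0],[0,0,0],[0,0,0],[0,0,0],[0,0,0],[0,0,0],[0,0,0],[0,0,0],[0,0,0]],"jaw":[0.8,0.8,0.8,0.8,0.8,0.54,0.54,0.54,0.54]}'; python3 - <<'E'
from h import *
delta([.406,.385,.18],np.pi/2+.35)
save("side","b5.png",200,130,360,270,5)
E
```

```text
time: 23.02
position: [0.5479, 0.0231, 0.1499]
tcp_rot: [0.149, 3.136, -0.001]
ft_force: [0.8, 1.0, -0.3]
width: 0.0422
t 23.025 p [0.5479 0.0231 0.1499] off [ 0.1755  0.3468 -0.0305] dr [-0.001  0.002 -0.445]
```

View pics/b5.png

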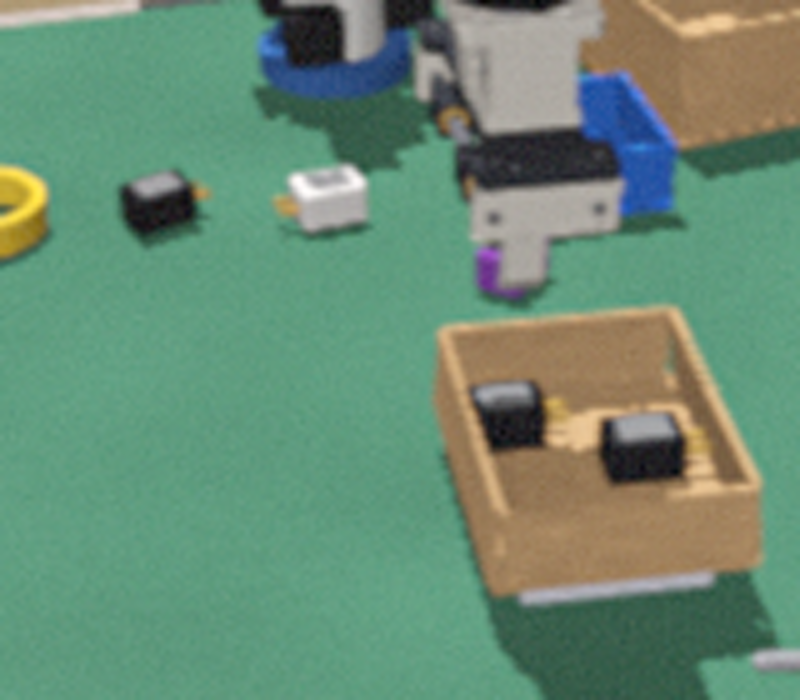

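```bash
python3 -m creep '{"offset":[[0.01,0.01,-0.02],[0.04,0.06,-0.02],[0.065,0.11,-0.02],[0.09,0.165,-0.02],[0.12,0.22,-0.01],[0.145,0.275,0],[0.17,0.33,0.02],[0.1755,0.347,0.05],[0.1755,0.347,0.06],[0.1755,0.347,0.06]],"dr":[[0,0,0],[0,0,-0.08],[0,0,-0.16],[0,0,-0.24],[0,0,-0.32],[0,0,-0.4],[0,0,-0.445],[0,0,-0.445],[0,0,-0.445],[0,0,-0.445]],"jaw":[0.3,0.3,0.3,0.3,0.3,0.3,0.3,0.3,0.3,0.3]}'; python3 - <<'E'
from h import *
delta([.406,.385,.012],np.pi/2+.35)
save("side","b6.png",200,130,300,220,6)
E
```

```text
time: 24.32
position: [0.412, 0.3829, 0.0966]
tcp_rot: [-0.54, 3.083, -0.004]
ft_force: [-0.2, -0.3, -0.0]
width: 0.0646
t 24.325 p [0.412  0.3829 0.0966] off [0.0059 0.0043 0.0846] dr [-0.004  0.011 -0.003]
```

View pics/b6.png

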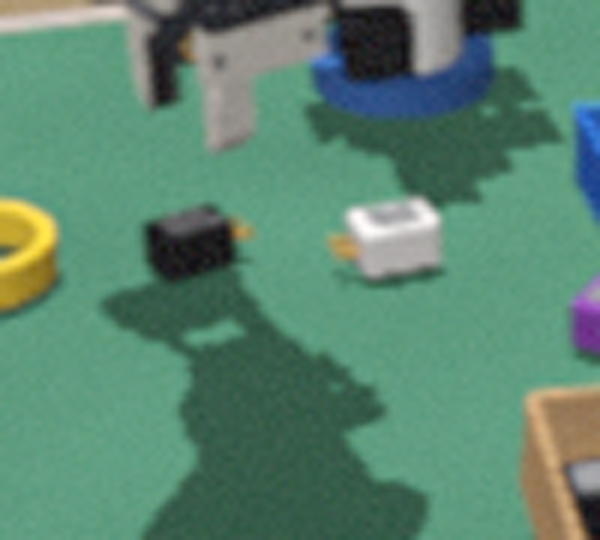

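```bash
python3 -m creep '{"offset":[[0.006,0.004,0.03],[0.006,0.004,0.06],[0.006,0.004,0.083],[0.006,0.004,0.0845],[0.006,0.004,0.0845],[0.006,0.004,0.0845],[0.006,0.004,0.0845],[0.006,0.004,0.0845],[0.006,0.004,0.04],[0.006,0.004,-0.02]],"dr":[[0,0,0],[0,0,0],[0,0,0],[0,0,0],[0,0,0],[0,0,0],[0,0,0],[0,0,0],[0,0,0],[0,0,0]],"jaw":[0.3,0.3,0.3,0.3,0.7,0.8,0.8,0.8,0.8,0.8]}' 20; python3 -c "
from h import *
delta(tw(-.035,-.045,.15),JY)"
```

```text
time: 25.62
position: [0.4043, 0.3839, 0.1173]
tcp_rot: [-0.54, 3.084, -0.006]
ft_force: [1.4, 1.2, -0.3]
width: 0.0337
t 25.625 p [0.4043 0.3839 0.1173] off [ 0.024  -0.4698 -0.0303] dr [-0.003  0.011  0.44 ]
```

```bash
python3 -m creep '{"offset":[[0,-0.02,-0.03],[0.004,-0.07,-0.03],[0.006,-0.12,-0.03],[0.009,-0.17,-0.03],[0.012,-0.22,-0.03],[0.014,-0.27,-0.03],[0.017,-0.32,-0.03],[0.02,-0.37,-0.03],[0.022,-0.42,-0.03],[0.024,-0.47,-0.03]],"dr":[[0,0,0],[0,0,0.07],[0,0,0.14],[0,0,0.21],[0,0,0.28],[0,0,0.34],[0,0,0.4],[0,0,0.44],[0,0,0.44],[0,0,0.44]],"jaw":[0.8,0.8,0.8,0.8,0.8,0.8,0.8,0.8,0.8,0.8]}'; python3 -c "
from h import *
delta(tw(-.035,-.045,.043),JY)"
```

```text
time: 26.88
position: [0.5412, -0.0676, 0.1497]
tcp_rot: [0.146, 3.127, -0.002]
ft_force: [1.3, 0.4, -0.3]
width: 0.0336
t 26.875 p [ 0.5412 -0.0676  0.1497] off [0.0016 0.0016 0.1067] dr [-0.001  0.011  0.001]
```

```bash
python3 -m creep '{"offset":[[0.001,0.002,0.04],[0.001,0.002,0.08],[0.001,0.002,0.1],[0.001,0.002,0.107],[0.001,0.002,0.107],[0.001,0.002,0.107],[0.001,0.002,0.107],[0.001,0.002,0.06],[0.001,0.002,0],[0.001,0.002,-0.06]],"dr":[[0,0,0],[0,0,0],[0,0,0],[0,0,0],[0,0,0],[0,0,0],[0,0,0],[0,0,0],[0,0,0],[0,0,0]],"jaw":[0.8,0.8,0.8,0.8,0.8,0.54,0.54,0.54,0.54,0.54]}'; python3 - <<'E'
from h import *
delta([.404,-.35,.2],0.)
save("side","b7.png",200,130,360,270,5)
save("top","b7t.png",0,0,560,420,1.4)
E
```

```text
time: 28.12
position: [0.5395, -0.0655, 0.2119]
tcp_rot: [0.146, 3.127, -0.002]
ft_force: [1.6, 1.2, -0.1]
width: 0.0421
t 28.125 p [ 0.5395 -0.0655  0.2119] off [ 0.1085 -0.2959  0.011 ] dr [0.008 0.01  1.478]
```

View pics/b7.png

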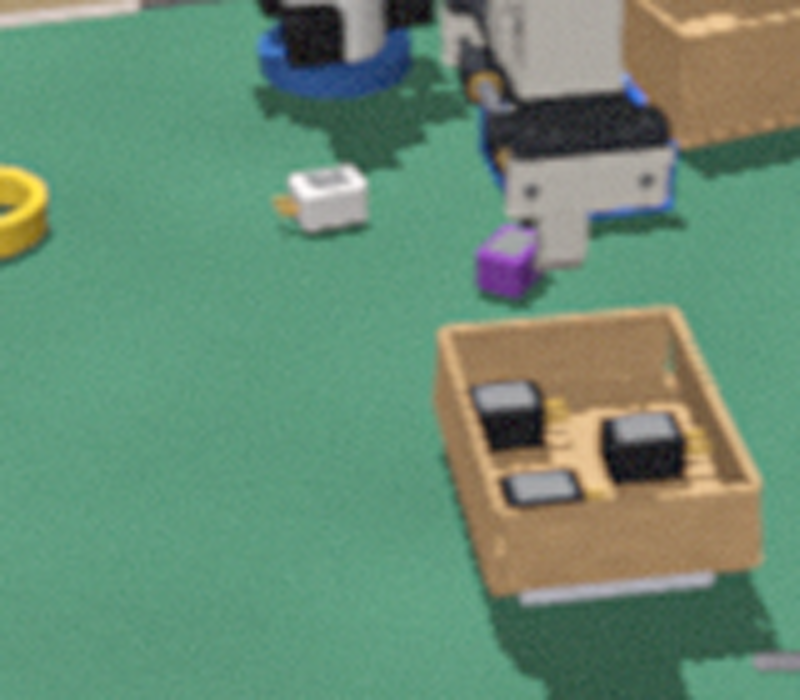

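View pics/b7t.png

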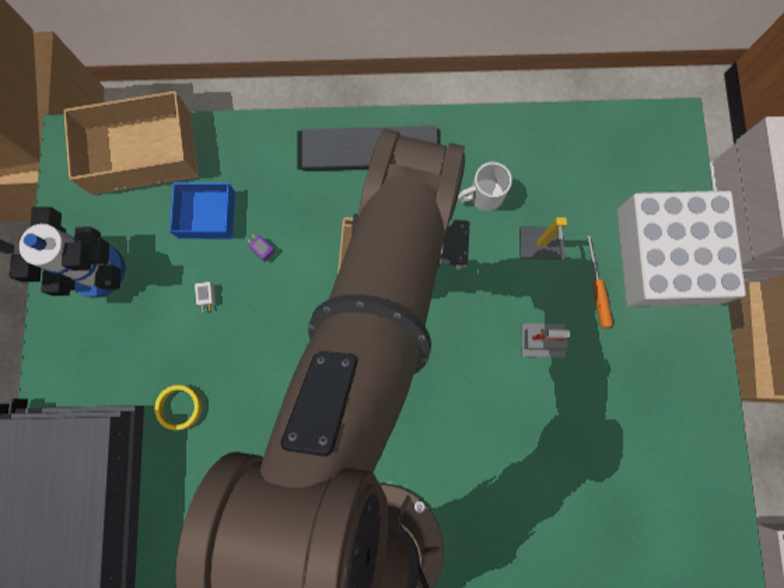

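```bash
python3 -c "
from h import *
print(st()[2]['joint_positions'].round(3))"
```

```text
[-0.422  0.339  0.589  1.843 -0.223  1.003  1.735]
```

```bash
python3 -m creep '{"offset":[[0.01,-0.03,0],[0.025,-0.07,0],[0.04,-0.11,0],[0.055,-0.15,0],[0.07,-0.19,0],[0.085,-0.23,0],[0.1,-0.27,0],[0.108,-0.296,0],[0.1085,-0.296,0.01],[0.1085,-0.296,0.01]],"dr":[[0,0,0.16],[0,0,0.33],[0,0,0.5],[0,0,0.67],[0,0,0.84],[0,0,1.01],[0,0,1.18],[0,0,1.35],[0,0,1.5],[0,0,1.52]],"jaw":[0.54,0.5,0.5,0.5,0.5,0.5,0.5,0.5,0.5,0.5]}'; python3 - <<'E'
from h import *
delta([.4028,-.350,.098],-.045)
print(st()[2]['joint_positions'].round(3))
save("side","t1.png",230,190,360,330,5)
save("top","t1t.png",100,110,420,290,2.4)
E
```

```text
time: 29.48
position: [0.4072, -0.3507, 0.2034]
tcp_rot: [2.258, 2.162, 0.022]
ft_force: [0.4, 0.3, 0.1]
width: 0.0458
t 29.475 p [ 0.4072 -0.3507  0.2034] off [ 0.0005 -0.0066  0.1052] dr [ 0.021 -0.     0.001]
[-0.1    0.444  1.01   1.896 -0.456  1.032  1.06 ]
```

View pics/t1.png

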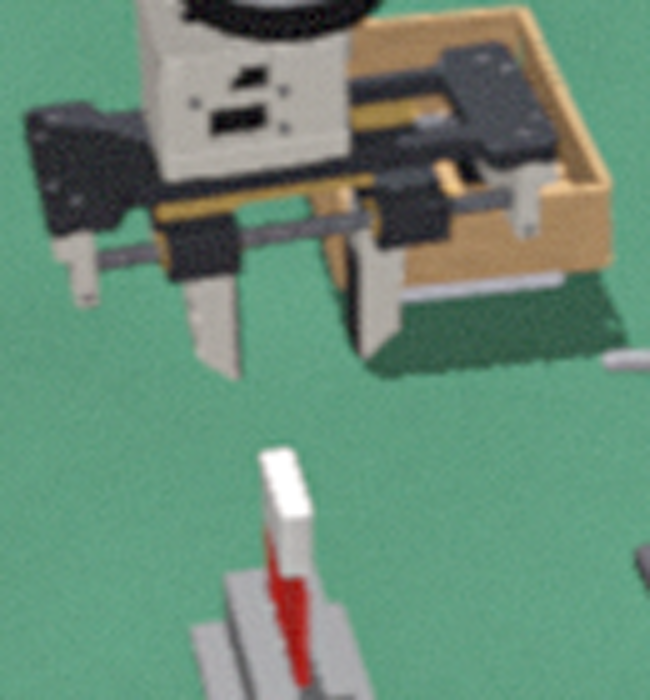

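View pics/t1t.png

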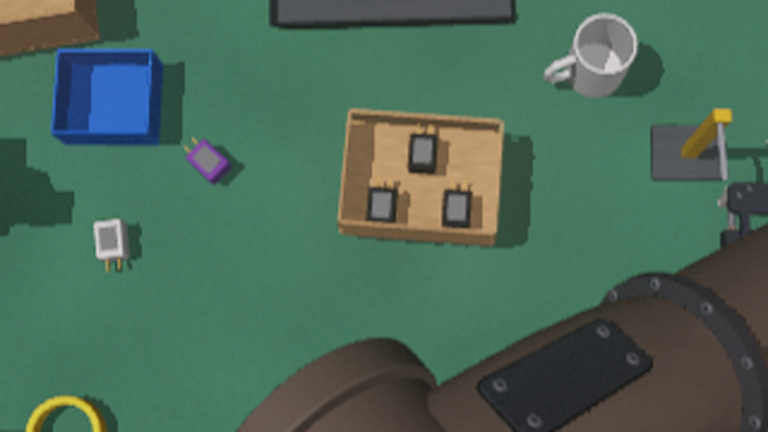

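```bash
python3 -m creep '{"offset":[[0,-0.006,0.03],[0,-0.0066,0.06],[0,-0.0066,0.085],[0,-0.0066,0.1],[0,-0.0066,0.105],[0,-0.0066,0.105]],"dr":[[0.02,0,0],[0.02,0,0],[0.02,0,0],[0.02,0,0],[0.02,0,0],[0.02,0,0]],"jaw":[0.5,0.5,0.5,0.5,0.5,0.5]}'; python3 - <<'E'
from h import *
delta([.4028,-.350,.098],-.045)
save("side","t2.png",230,230,340,340,6)
E
```

```text
time: 30.32
position: [0.4038, -0.3506, 0.0992]
tcp_rot: [2.263, 2.176, 0.002]
ft_force: [-0.6, -0.2, -0.5]
width: 0.046
t 30.325 p [ 0.4038 -0.3506  0.0992] off [ 0.0006 -0.001   0.0012] dr [0.002 0.001 0.006]
```

View pics/t2.png

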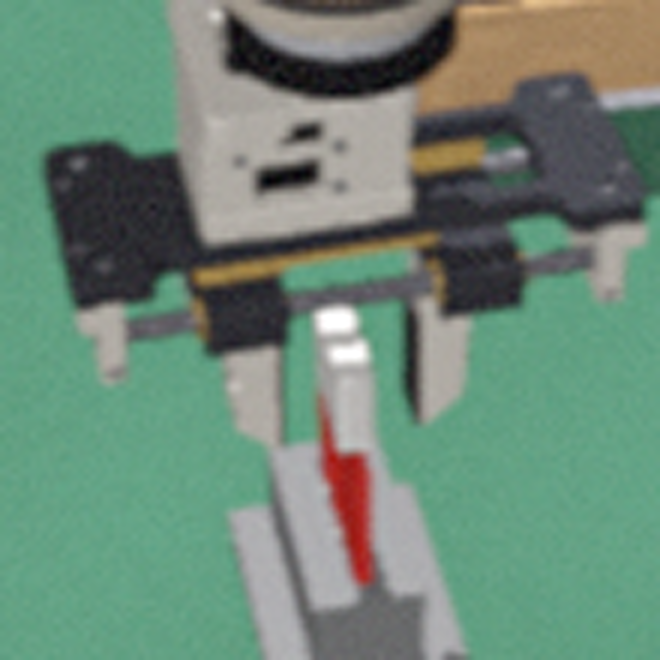

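```bash
python3 -m creep '{"offset":[[0,-0.001,0.001],[0,-0.001,0.001],[0,-0.001,0.001],[0,-0.001,0.001],[0,-0.001,0.001]],"dr":[[0,0,0],[0,0,0],[0,0,0],[0,0,0],[0,0,0]],"jaw":[0.85,0.95,1,1,1]}' 25; python3 - <<'E'
from h import *
print(st()[0])
save("side","t3.png",230,230,340,340,6)
E
```

```text
time: 31.0
position: [0.403, -0.3508, 0.0986]
tcp_rot: [2.263, 2.176, 0.002]
ft_force: [0.7, -0.7, 0.4]
width: 0.0119
[ 0.4030472  -0.3507786   0.09858837]
```

View pics/t3.png

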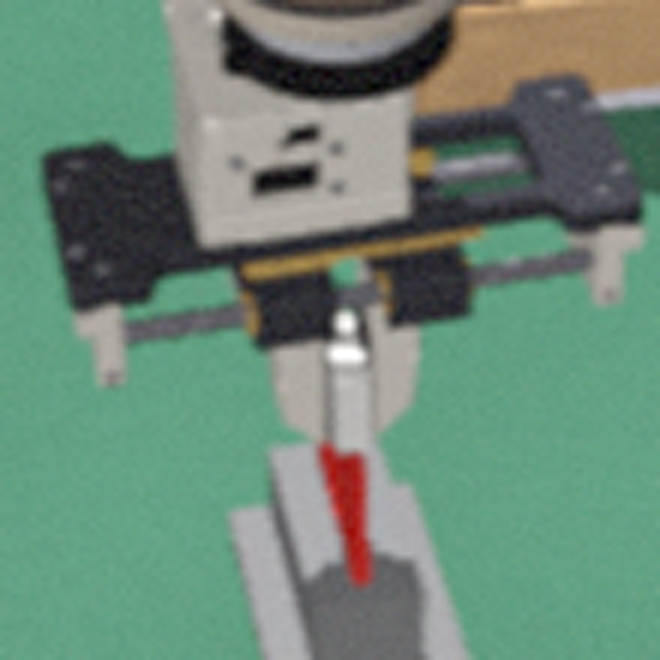

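```bash
python3 -m creep '{"offset":[[0,0,-0.02],[0,0,-0.04],[0,0,-0.065],[0,0,-0.09],[0,0,-0.103],[0,0,-0.103]],"dr":[[0,0,0],[0,0,0],[0,0,0],[0,0,0],[0,0,0],[0,0,0]],"jaw":[1,1,1,1,1,1]}'; python3 - <<'E'
from h import *
delta([.512,-.3565,.2006],-.05)
save("side","t4.png",230,200,400,340,4.5)
E
```

```text
time: 31.8
position: [0.403, -0.3508, 0.2019]
tcp_rot: [2.262, 2.175, 0.003]
ft_force: [1.0, 0.5, -1.2]
width: 0.0119
t 31.8 p [ 0.403  -0.3508  0.2019] off [-0.0015  0.1091  0.0017] dr [0.004 0.001 0.011]
```

View pics/t4.png

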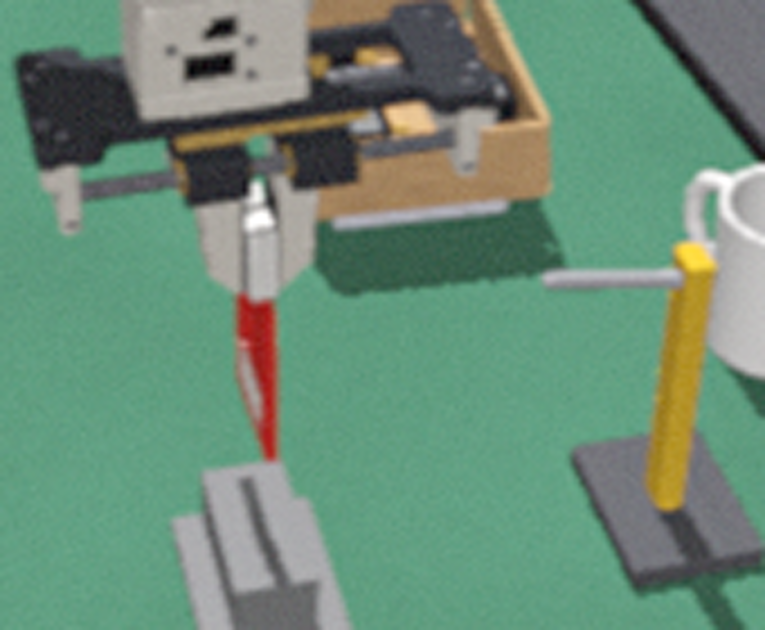

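```bash
python3 -m creep '{"offset":[[0,0.02,0],[-0.001,0.045,0.001],[-0.0015,0.07,0.0017],[-0.0015,0.095,0.0017],[-0.0015,0.105,0.0017],[-0.0015,0.105,0.0017]],"dr":[[0,0,0],[0.004,0,0],[0.004,0,0.01],[0.004,0,0.01],[0.004,0,0.01],[0.004,0,0.01]],"jaw":[1,1,1,1,1,1]}'; python3 - <<'E'
from h import *
print(st()[0])
save("side","t5.png",260,200,400,320,5.5)
save("top","t5t.png",340,130,440,230,6)
E
```

```text
time: 32.6
position: [0.508, -0.3557, 0.1989]
tcp_rot: [-2.273, -2.167, 0.003]
ft_force: [-0.3, -0.4, -1.0]
width: 0.012
[ 0.50799756 -0.35569891  0.19887038]
```

View pics/t5.png

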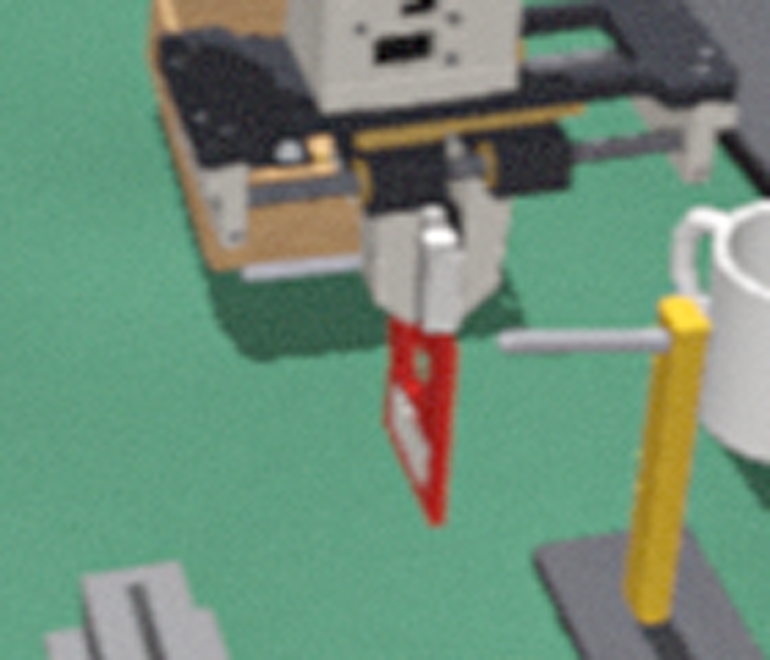

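View pics/t5t.png

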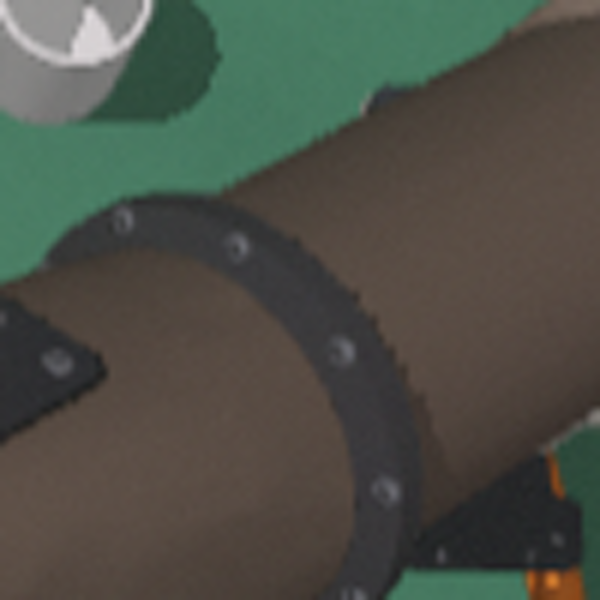

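```bash
python3 - <<'E'
from h import *
S=lambda P:((proj("side",P)-[260,200])*5.5).round(0)
for y in(-.013,.013):
  for z in(-.013,.013):
    print(y,z,S([.508-.003,-.3557+y,.1612+z]),S([.508+.003,-.3557+y,.1612+z]))
print("bottom corner near",S([.508,-.3857,.1062]),S([.508,-.3257,.1062]))
print("tip",S([.54,-.3567,.1656]))
E
```

```text
-0.013 -0.013 [421. 415.] [436. 412.]
-0.013 0.013 [424. 361.] [440. 358.]
0.013 -0.013 [397. 371.] [412. 368.]
0.013 0.013 [400. 317.] [415. 315.]
bottom corner near [438. 527.] [384. 425.]
tip [500. 342.]
```

```bash
python3 -m creep '{"offset":[[0,0.008,-0.002],[0,0.016,-0.002],[0,0.024,-0.002],[0,0.032,-0.002],[0,0.04,-0.001],[0,0.048,-0.001],[0,0.056,0],[0,0.064,0],[0,0.064,0]],"dr":[[0,0,0],[0,0,0],[0,0,0],[0,0,0],[0,0,0],[0,0,0],[0,0,0],[0,0,0],[0,0,0]],"jaw":[1,1,1,1,1,1,1,1,1]}'; python3 - <<'E'
from h import *
print(st()[0])
save("side","t6.png",260,200,400,320,5.5)
E
```

```text
time: 33.83
position: [0.5713, -0.3592, 0.1991]
tcp_rot: [-2.274, -2.166, 0.003]
ft_force: [-0.4, -0.4, -0.8]
width: 0.0116
[ 0.57130871 -0.35918228  0.19913118]
```

View pics/t6.png

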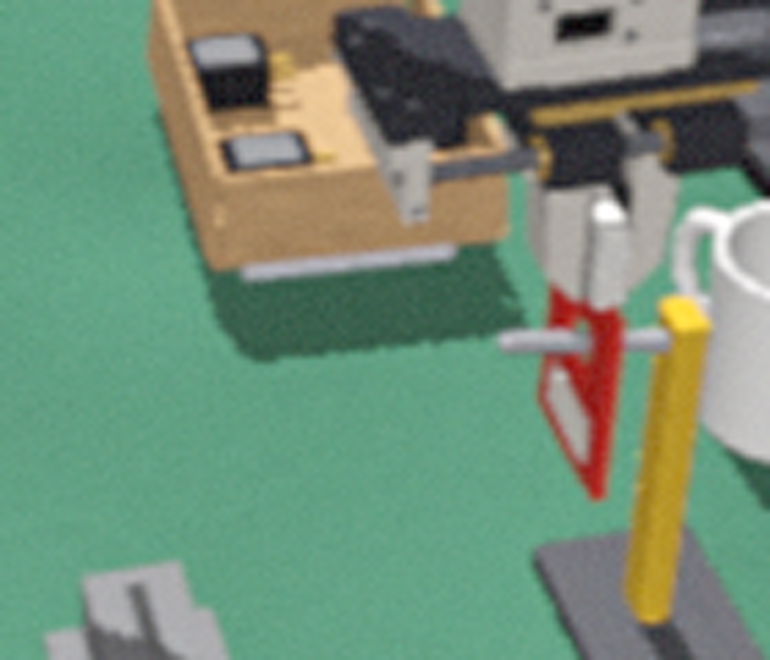

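```bash
python3 -m creep '{"offset":[[0,0,0.003],[0,0,0.006],[0,0,0.008],[0,0,0.009],[0,0,0.009]],"dr":[[0,0,0],[0,0,0],[0,0,0],[0,0,0],[0,0,0]],"jaw":[1,1,1,1,1]}'
```

```text
time: 34.5
position: [0.5707, -0.3594, 0.1902]
tcp_rot: [-2.275, -2.165, 0.003]
ft_force: [-0.1, 0.6, -0.9]
width: 0.0121
```

```bash
python3 -m creep '{"offset":[[0,0,0.001],[0,0,0.0015],[0,0,0.0015]],"dr":[[0,0,0],[0,0,0],[0,0,0]],"jaw":[1,1,1]}'
```

```text
time: 34.88
position: [0.5707, -0.3594, 0.1887]
tcp_rot: [-2.275, -2.165, 0.003]
ft_force: [-0.2, -0.2, 0.3]
width: 0.0117
```

```bash
python3 -m creep '{"offset":[[0,0,0.0005],[0,0,0.0005],[0,0,0.0005],[0,0,0.0005],[0,0,0.0005]],"dr":[[0,0,0],[0,0,0],[0,0,0],[0,0,0],[0,0,0]],"jaw":[0.85,0.75,0.7,0.65,0.65]}'; python3 - <<'E'
from h import *
print(st()[0])
save("side","t7.png",260,200,400,320,5.5)
E
```

```text
time: 35.5
position: [0.5707, -0.3594, 0.1882]
tcp_rot: [-2.275, -2.165, 0.003]
ft_force: [0.3, -0.2, 0.8]
width: 0.0317
[ 0.57069471 -0.35942619  0.18823457]
```

View pics/t7.png

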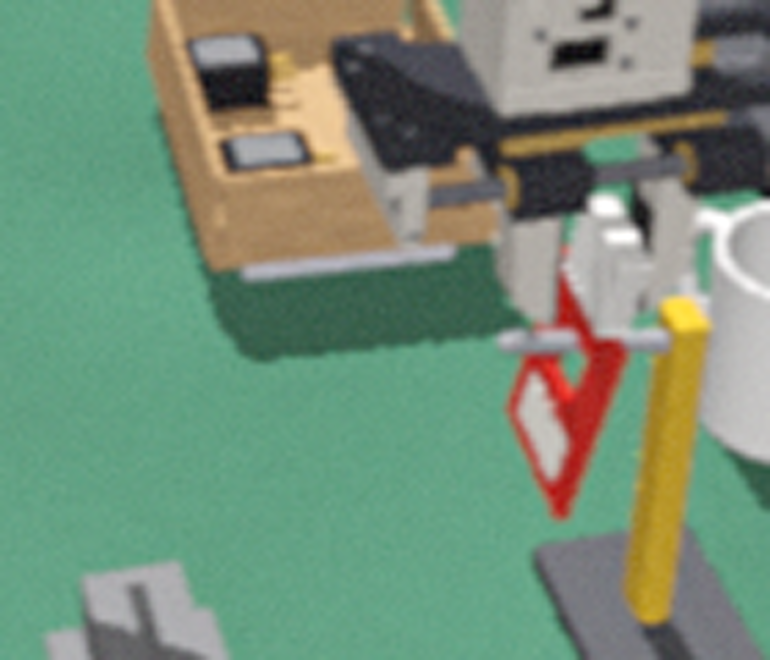

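```bash
python3 -m creep '{"offset":[[0,0,0],[0,0,0],[0,0,0],[0,0,0],[0,0,0],[0,0,0],[0,0,0],[0,0,0]],"dr":[[0,0,0],[0,0,0],[0,0,0],[0,0,0],[0,0,0],[0,0,0],[0,0,0],[0,0,0]],"jaw":[0.6,0.55,0.5,0.5,0.5,0.5,0.5,0.5]}'; python3 - <<'E'
from h import *
save("side","t8.png",260,200,400,320,5.5)
E
```

```text
time: 36.55
position: [0.5707, -0.3594, 0.1882]
tcp_rot: [-2.275, -2.165, 0.003]
ft_force: [-0.7, -0.1, 0.2]
width: 0.0456
```

View pics/t8.png

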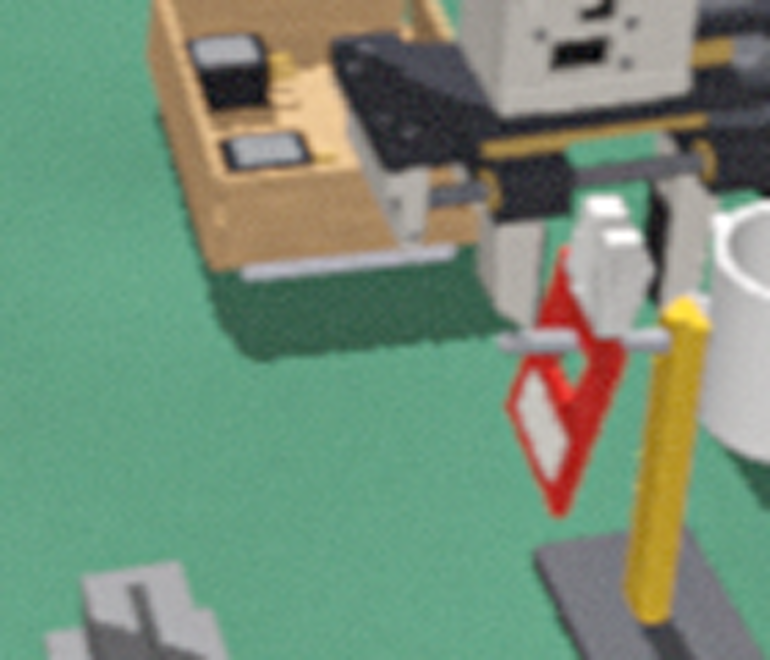

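```bash
python3 - <<'E'
from h import *
def ony(u,v,y):
    p,d=ray("side",u/5.5+260,v/5.5+200); return p+d*(y-p[1])/d[1]
a=ony(560,516,-.389);b=ony(626,345,-.389)
print(a,b,np.arctan2(b[0]-a[0],b[2]-a[2]),np.linalg.norm(b-a))
# head: near face y=-.379, bottom centre, top centre
c=ony(615,335,-.379);d=ony(628,238,-.379)
print(c,d,np.arctan2(d[0]-c[0],d[2]-c[2]),np.linalg.norm(c-d))
c=ony(560,516,-.389);d=ony(617,335,-.379);print(np.arctan2(d[0]-c[0],d[2]-c[2]))
E
```

```text
[ 0.55606136 -0.389       0.10298444] [ 0.57479954 -0.389       0.18231447] 0.2319539559877631 0.08151303079321547
[ 0.57523219 -0.379       0.1789921 ] [ 0.57572551 -0.379       0.22352455] 0.011077423305909592 0.04453518684963327
0.25766262779843757
```

```bash
python3 -m creep '{"offset":[[0,0.003,0],[0,0.004,-0.005],[0,0.004,-0.015],[0,0.004,-0.03],[0,0.004,-0.05],[0,0.004,-0.08],[0,0.004,-0.12],[0,-0.05,-0.14],[0.03,-0.1,-0.14],[0.03,-0.15,-0.14]],"dr":[[0,0,0],[0,0,0],[0,0,0],[0,0,0],[0,0,0],[0,0,0],[0,0,0],[0,0,0],[0,0,0],[0,0,0]],"jaw":[0.4,0.4,0.4,0.4,0.4,0.4,0.4,0.4,0.4,0.4]}'; python3 - <<'E'
from h import *
save("side","t9.png",260,200,400,320,5.5)
save("top","t9t.png",0,0,560,420,1.4)
E
```

```text
time: 37.85
position: [0.4217, -0.3207, 0.3295]
tcp_rot: [-2.273, -2.167, 0.001]
ft_force: [0.5, -0.6, 1.3]
width: 0.0549
```

View pics/t9.png

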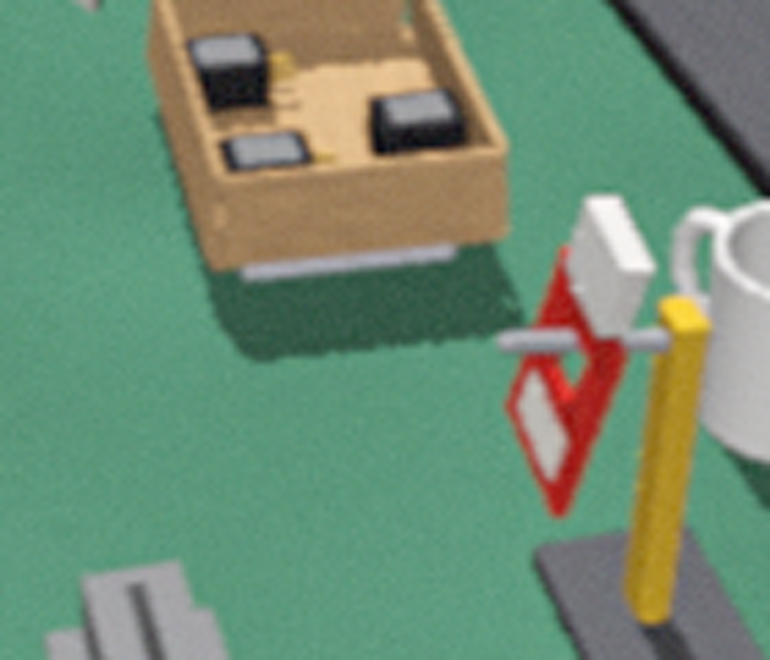

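View pics/t9t.png

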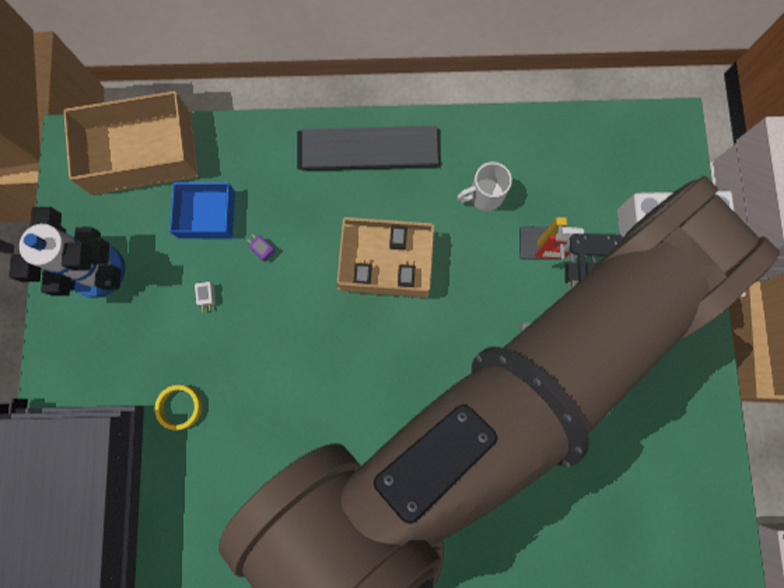

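```bash
python3 -m creep '{"offset":[[0.05,0,0],[0.1,0,-0.01],[0.15,0,-0.02],[0.2,0,-0.02],[0.25,0,-0.02],[0.3,0,-0.02],[0.3,0,-0.02]],"dr":[[0,0,0],[0,0,0],[0,0,0],[0,0,0],[0,0,0],[0,0,0],[0,0,0]],"jaw":[0.4,0.4,0.4,0.4,0.4,0.4,0.4]}'; python3 - <<'E'
from h import *
save("side","u1.png",345,230,395,300,10)
save("top","u1t.png",360,130,430,200,9)
E
```

```text
time: 38.83
position: [0.4343, -0.02, 0.3516]
tcp_rot: [-2.274, -2.164, -0.004]
ft_force: [-0.2, -0.9, -0.2]
width: 0.0552
```

View pics/u1.png

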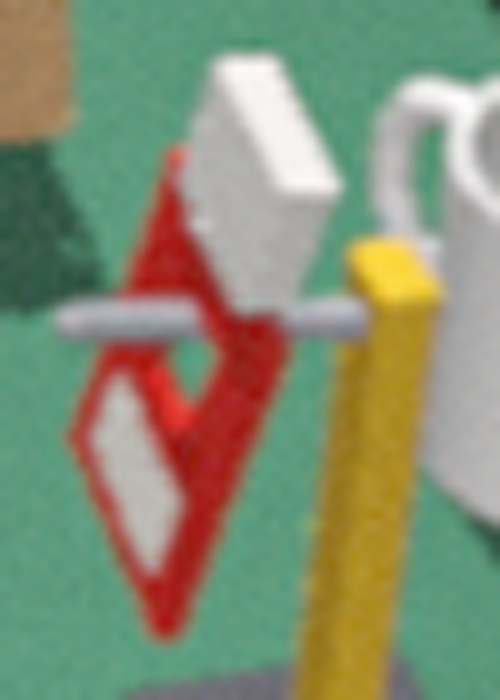

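View pics/u1t.png

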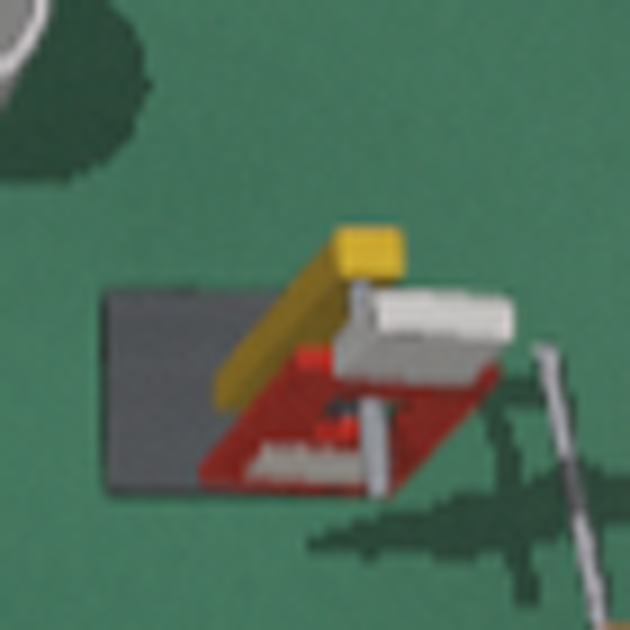

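```bash
python3 - <<'E'
from h import *
T=lambda u,v:(u/9+360,v/9+130)
S=lambda u,v:(u/10+345,v/10+230)
h,e1=tri(T(446,316),S(279,126)); b,e2=tri(T(295,489),S(120,537))
ax=(h-b);L=np.linalg.norm(ax);ax/=L
print(h,e1,b,e2,L,"tilt",np.arccos(ax[2]),ax,"hole",b+.055*ax)
n,e=tri(T(390,494),S(165,638)); f,e3=tri(T(202,483),S(75,437)); print(n,e,f,e3,np.linalg.norm(n-f))
E
```

```text
[ 0.57826593 -0.36539015  0.21411368] 0.0033347165467559584 [ 0.55897152 -0.35196299  0.09741509] 0.00384992954640527 0.11904252934956909 tilt 0.19877070596417623 [ 0.16208003 -0.11279296  0.98031006] hole [ 0.56788592 -0.3581666   0.15133214]
[ 0.5570809  -0.38171459  0.09548569] 0.003820667609671928 [ 0.56048084 -0.32247758  0.10079627] 0.003264157204075294 0.05957168445645144
```

```bash
python3 -m creep '{"offset":[[0.03,0,0],[0.06,0,0],[0.09,0,0],[0.09,0,0],[0.09,0,0],[0.09,0,0],[0.09,0,0],[0.09,0,0]],"dr":[[0,0,0],[0,0,0],[0,0,0],[0,0,0],[0,0,0],[0,0,0],[0,0,0],[0,0,0]],"jaw":[0.4,0.4,0.4,0.4,0.4,0.4,0.4,0.4]}'; python3 - <<'E'
from h import *
save("top","u2t.png",235,145,320,220,8)
save("side","u2.png",345,230,395,300,8)
E
```

```text
time: 39.92
position: [0.4391, 0.0654, 0.3517]
tcp_rot: [-2.281, -2.157, -0.003]
ft_force: [-0.4, 1.2, 1.2]
width: 0.055
```

View pics/u2t.png

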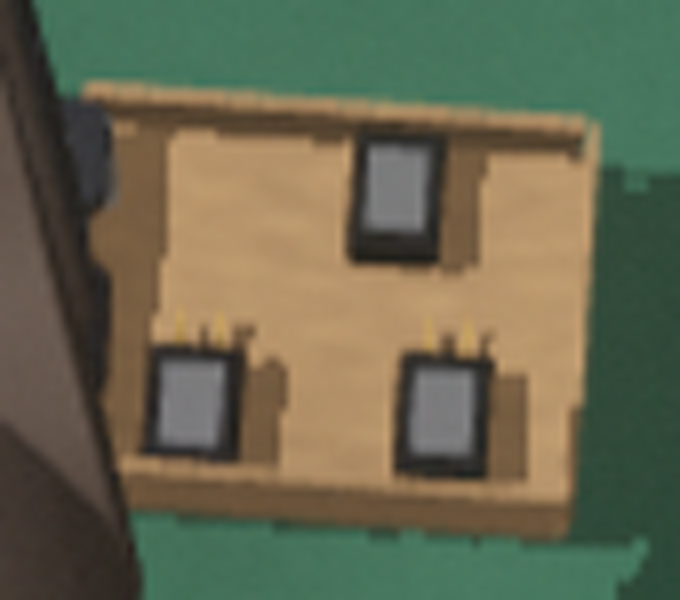

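View pics/u2.png

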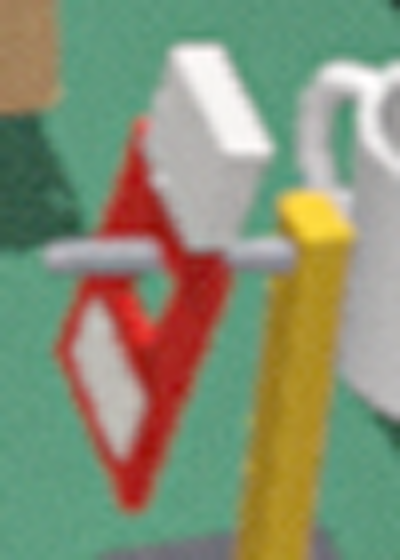

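```bash
python3 - <<'E'
from h import *
T=lambda u,v:(u/8+235,v/8+145)
for n,p in {"near top":(350,485),"far outer":(340,104),"right outer":(587,310)}.items(): print(n,wt(on("top",*T(*p),.076)).round(4))
print("label A,B,C",[wt(on("top",*T(*p),.056)).round(3) for p in[(395,186),(190,402),(443,412)]])
# left panel from earlier unobstructed b-view t1t (scale 2.4, origin 100,110)
print("left outer",wt(on("top",344/2.4+100,170/2.4+110,.076)).round(4), wt(on("top",501/2.4+100,178/2.4+110,.076)).round(4))
E
```

```text
near top [-0.0698 -0.015   0.076 ]
far outer [ 0.0693 -0.0017  0.076 ]
right outer [-0.0008 -0.0945  0.076 ]
label A,B,C [array([ 0.046, -0.023,  0.056]), array([-0.039,  0.045,  0.056]), array([-0.037, -0.046,  0.056])]
left outer [-0.0049  0.0906  0.076 ] [-0.002  -0.0956  0.076 ]
```

```bash
python3 - <<'E'
from h import *
for i in range(3): im=r.get_image("top")
save("top","v1t.png",235,145,320,220,8,im)
save("side","v1.png",200,130,420,300,3.5)
E
```

```text
(no output)
```

View pics/v1.png

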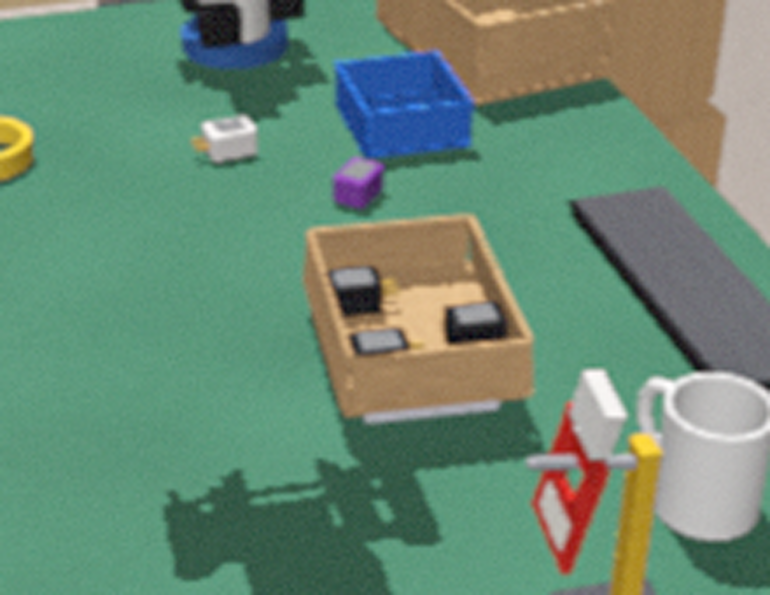

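View pics/v1t.png

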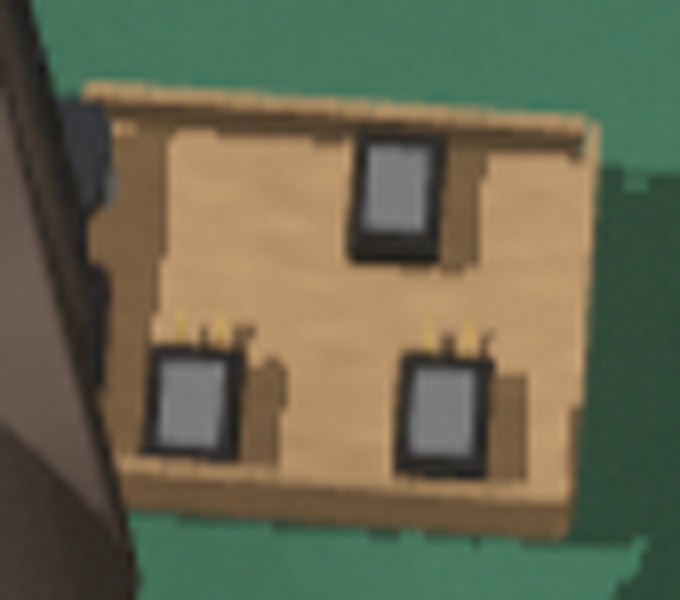

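The pictures show no change over time: the panels are up, the three adapters lie flat, the tag hangs on the peg, and the robot is clear. I'm handing the job in.

```bash
python3 -c "
from station import r
print(r.finish_job(), r.observe()['time'])"
```

```text
the job is handed in; nothing more can be done
the job is handed in; nothing more can be done
```

I raised all four tray panels, packed the three black adapters I could find flat in the tray, and hung the red tag on the peg. I handed the job in shortly after 40 s; no verdict is reported.

What the last checks showed:
- **Panels:** the top edges of all four are within about 5 mm of upright. The limit of 1.10 rad allows about 8 mm. The left panel was last measured after packing and before the tag move, and it still looks upright in the final side view.
- **Adapters:** all three lie flat and apart on the tray bottom. One had moved about 2 cm from where I placed it, probably the announced knock. It is still flat inside the tray and did not move between the last two pictures.
- **Tag:** the hole centre is 151 mm up, at most 1–2 mm sideways and about 4 mm from the middle of the peg along its length. The tilt is about 0.20 rad (limit 0.35). The tag looked unchanged in every picture after I let go.
- **Bystanders:** the bin, tape and mug show no visible movement in the last pictures. The screwdriver was partly hidden by the arm in the last full top view, though the arm never worked near it.
- **Disagreements:** the two cameras differed by 3–5 mm in places. That is why one rougher estimate put the tag's tilt at 0.23–0.26 rad, still inside the limit.

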